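Strip down a vacuum filter unit after a run

ROBOT

A 6-joint arm with a two-finger parallel gripper is mounted at the origin on the work surface. World frame = base frame: x ahead of the robot, y to its left, z up, the work surface at z = 0. Lengths are in mm, angles in degrees, forces in N, time in s.
With the tool pointing down it reaches from about 350 to 850 mm from the base axis. Payload 8.1 kg.
Tool frame: the origin (TCP) lies midway between the tips of the shut fingers; the grasp point (between the pads) lies 19 mm behind it; x points along the fingers, y is the direction in which the jaws open and shut, and the axes are right-handed (so a half turn about x gives the same grasp; the last joint's range is limited). The gripper opens to 85 mm and grips with 20 to 120 N. Pads are 22 mm wide; open, the fingers measure 114 mm over their backs; the gripper's body (76 mm by 85 mm) begins 54 mm behind the grasp point. The pads swing forward as they close: fully open they stand 13 mm farther back than shut.
Start: joints at [71.024, 7.471, 85.268, -0, 87.261, -4.893], TCP at [145.977, 581.976, 231.292] pointing down, gripper open.
Joint ranges: [-169.43, 169.43], [-51.17, 129.36], [1.28, 143.12], [-76.62, 256.62], [0, 156.53], [-152.29, 152.29]. Speed limits (degrees/s): [136.94, 136.94, 159.86, 180, 180, 180].

INTERFACE

Orientations are given as [roll, pitch, yaw] about the fixed x, y, z axes, in that order (R = Rz(yaw) Ry(pitch) Rx(roll)).
In Python, from bench import r, snapshot, workorder gives the robot as it stands.
- The arm moves only by the tool send_rows, never from a script. Its arguments are lists of equal length, an entry for each row: "offset": the shift along the tool's x, y, z in cm, a list of three; "dr": the turn, a rotation vector about the tool's x, y, z in degrees, a list of three; "grip": the opening in per cent of the stroke, from 0 (shut) to 100 (fully open). In form: {"offset": [[dx, dy, dz], ...], "dr": [[rx, ry, rz], ...], "grip": [grip, ...]}. A call has 1 to 5 rows; each row shifts and turns the commanded pose from where the row before left it, along the tool's axes as they then stand; what a row does not reach is not made up. A row lasts 1/8 s, in which the tool goes at most 62.5 mm and 10.7 degrees, less where a joint would pass 70% of its speed; a pose out of reach is approached as far as the arm can. A call with a gripper value outside its range is refused whole. The fingers move at their own pace and stop on an object; "force" is the grip in N (left out, the last holds). Time passes only in rows, so rows that do not move let the fingers close. It gives the time, the measured TCP pose, the force and the opening at its end, in the units of the state.
- r.sense(): the state, without advancing time (a new reading comes with each control period).
- snapshot(name): name is "scene" or "top"; returns a dict with "pixels" (420x560x3 uint8, red, green, blue), "fx", "fy", "cx", "cy" (pixels), "world_to_cam" (4x4, takes a point from world to camera coordinates). Camera axes: x right, y up, looking along -z (the intrinsics and any distortion apply to the point x, -y, -z); pixel columns grow to the right and rows downward; lengths in mm; the calibration is good to about 2 mm. A picture is of the moment at which its call begins. There is no depth.
- workorder.hand_in(): hands the job in, once; it reports no verdict.
The state is a dict: "time": time; "joint_pos": joint angles; "qd": joint speeds; "joint_efforts": joint torques, N m; "tool_pos": TCP position; "tcp_rot": TCP orientation; "ft_force": force on the tool from outside, world axes, zero at the start; "wrist_torque": the same for the moment, N m; "finger_gap": finger opening in mm.
Only numpy, scipy, OpenCV 4.12 (cv2) and the standard library are available. Lean on these libraries where they do the work, as an engineer would, in place of code of your own. Each camera call takes 0.05 s, during which the arm holds its last target.

TASK

The filtration run is over: take the filter unit on the manifold apart from the top down, one part at a time, putting each part in its place before you lift the next. Lay the lid, knob up, in the middle of the white porcelain dish, stand the funnel upright over the rod of the green drain stand, lay the white sealing ring flat in the middle of the blue tray and the bronze filter support flat and right way up in the middle of the steel tray. Set the parts down without dropping them, and do not knock over or push the measuring cylinder beside the manifold.

Things in the scene. Friction and masses are not known exactly. Their poses are not given: they have to be found in the camera images.
- lid_knob (a point): Lid of the filter unit, top of the stack: thin steel disc 44 mm across, 6 mm thick, with an upright black cylindrical knob 18 mm in diameter and 28 mm tall (its lower end 8 mm above the disc, on a thinner neck). The point is the centre of the knob, 28 mm above the underside of the disc, which rests on the funnel's rim; z up along the knob. 70 g.
- funnel_mid (a point): Funnel, second from the top: straight steel tube 42 mm in outer diameter, 85 mm tall, open right through (bore 36 mm), with a foot flange 50 mm across and 6 mm thick. The point is its centre on the axis, 42.5 mm above its underside; z up. It rests on the sealing ring. About 140 to 240 g.
- seal_mid (a point): Sealing ring, third: rigid white plastic ring, 57 mm outer and 36 mm inner diameter, 12 mm thick. The point is its centre, 6 mm above its underside; z is its axis. It rests on the filter support. 35 g.
- support_mid (a point): Filter support, lowest loose part: solid bronze-coloured disc 64 mm in diameter, 16 mm thick, with a dark screen on its top face; lower edge bevelled 4 mm high. The point is its centre, 8 mm above its underside; z up. It rests on the flat round steel filter head (52 mm across) of the manifold. The four parts are stacked, not fastened. 130 to 210 g.
- manifold: Fixed filtration manifold: steel tube along its y, 400 mm long. Heads with tops 110 mm above the bench at y = -130, 0, +130 mm (x = 0), a stopcock under each reaching 30 mm to -x. The unit stands on any one head; black stoppers, tops 134 mm above the bench, close the others. At x = +75, y = -315 mm a fixed glass flask, 104 mm wide, 175 mm high with its red hose. Origin on the bench, mid-tube.
- dish: Place for the lid: fixed round white porcelain dish, 120 mm across the rim, 18 mm high, flat inner floor about 96 mm across, 5 mm above the bench. Origin: centre of its underside, on the bench.
- drain: Place for the funnel: fixed drain stand, a round green foot 100 mm across with flat top 10 mm above the bench, and in its centre an upright steel rod 14 mm in diameter whose top is 70 mm above the bench. The funnel goes over the rod and stands on the foot. Origin: centre of the underside, on the bench.
- blue_tray: Place for the sealing ring: fixed square blue plastic tray 130 by 130 mm, 18 mm high, walls 3 mm, inner floor 3 mm above the bench. Origin: centre of its underside, on the bench; x and y along its sides.
- steel_tray: Place for the filter support: fixed square steel tray 130 by 130 mm with a rolled rim, 19 mm high, walls 3 mm, inner floor 3 mm above the bench. Origin: centre of its underside, on the bench; x and y along its sides.
- cylinder_mid (a point): Bystander: slim loose glass measuring cylinder 190 mm tall, tube 28 mm and foot 60 mm across, standing beside the manifold to the robot's left. The point is its centre, 95 mm above the bench.
Mind the look-alikes: they are no part of the job. What is shaped like the dish but pink is not meant. Of the things shaped like the part that bears support_mid, the brass one is meant.

How it is judged (in metres and radians):
On the way, in this order (a step that is already met when the one before it is completed fails the run):
1. the lid lies in the dish, let go, while the funnel is still where it stood on the manifold (horizontal distance between lid_knob and dish below 0.015 m and z of lid_knob in the frame of dish between 0.029 and 0.037 m and angle between lid_knob's own z axis and vertical below 0.1 rad and linear speed of lid below 0.02 m/s and contact force between the fingers and lid below 0.1 N and distance of funnel_mid from where it was at the start of the episode below 0.02 m), for 0.2 s.
2. the funnel stands over the rod of the drain stand, let go, while the seal is still where it stood on the manifold (horizontal distance between funnel_mid and drain below 0.015 m and z of funnel_mid in the frame of drain between 0.0485 and 0.0565 m and angle between funnel_mid's own z axis and vertical below 0.1 rad and linear speed of funnel below 0.02 m/s and contact force between the fingers and funnel below 0.1 N and distance of seal_mid from where it was at the start of the episode below 0.02 m), for 0.2 s.
3. the sealing ring lies in the blue tray, let go, while the support is still where it stood on the manifold (horizontal distance between seal_mid and blue_tray below 0.015 m and z of seal_mid in the frame of blue_tray between 0.005 and 0.013 m and angle between seal_mid's own z axis and vertical below 0.1 rad and linear speed of seal below 0.02 m/s and contact force between the fingers and seal below 0.1 N and distance of support_mid from where it was at the start of the episode below 0.02 m), for 0.2 s.
4. the filter support lies in the steel tray, let go (horizontal distance between support_mid and steel_tray below 0.015 m and z of support_mid in the frame of steel_tray between 0.007 and 0.015 m and angle between support_mid's own z axis and vertical below 0.1 rad and linear speed of support below 0.02 m/s and contact force between the fingers and support below 0.1 N), for 0.2 s.
At the end, for the whole second after the job is handed in: All four parts at rest, let go, upright (0.1 rad), each within 15 mm of the centre of its own place and resting on it (height within 4 mm): lid in the white dish, funnel on the drain stand over its rod, sealing ring in the blue tray, filter support in the steel tray (horizontal distance between lid_knob and dish below 0.015 m and z of lid_knob in the frame of dish between 0.029 and 0.037 m and angle between each of lid_knob, funnel_mid, seal_mid, support_mid's own z axis and vertical below 0.1 rad and linear speed of each of lid, funnel, seal, support below 0.02 m/s and horizontal distance between funnel_mid and drain below 0.015 m and z of funnel_mid in the frame of drain between 0.0485 and 0.0565 m and horizontal distance between seal_mid and blue_tray below 0.015 m and z of seal_mid in the frame of blue_tray between 0.005 and 0.013 m and horizontal distance between support_mid and steel_tray below 0.015 m and z of support_mid in the frame of steel_tray between 0.007 and 0.015 m); the robot touches nothing.
It fails at once if the lid is let fall (faster than 0.7 m/s out of the fingers: a drop of more than about 25 mm) (contact force between the fingers and lid below 0.1 N and linear speed of lid above 0.7 m/s).
It fails at once if the funnel is let fall (faster than 0.7 m/s out of the fingers: a drop of more than about 25 mm) (contact force between the fingers and funnel below 0.1 N and linear speed of funnel above 0.7 m/s).
It fails at once if the seal is let fall (faster than 0.7 m/s out of the fingers: a drop of more than about 25 mm) (contact force between the fingers and seal below 0.1 N and linear speed of seal above 0.7 m/s).
It fails at once if the support is let fall (faster than 0.7 m/s out of the fingers: a drop of more than about 25 mm) (contact force between the fingers and support below 0.1 N and linear speed of support above 0.7 m/s).
It fails at once if the measuring cylinder is knocked over or pushed more than 30 mm (angle between cylinder_mid's own z axis and vertical above 0.35 rad or distance of cylinder_mid from where it was at the start of the episode above 0.03 m).
It also fails if it takes over 102 s, if anything falls off the work surface, if the arm or the gripper's body presses on something with over 40 N, if the wrist force passes 120 N, or if a joint passes its speed limit or range.

## Working session

There is one attempt and no reset: what is moved stays moved. The work goes in short steps, Python scripts to look and compute and a tool call to move; the robot and the scene stay as the last step left them, time stands still between calls to the robot, and variables do not carry over. Pictures are saved under pics/ and viewed, and the job is handed in when it is done.

Besides the shell and the picture viewer there is one more tool, called after "Call:" in YAML: its name, and indented under it one key for each argument. send_rows: Moves the arm, as the interface text tells. Its arguments: {"type":"object","properties":{"offset":{"type":"array","items":{"type":"array","items":{"type":"number"}}},"dr":{"type":"array","items":{"type":"array","items":{"type":"number"}}},"grip":{"type":"array","items":{"type":"number"}},"force":{"type":"number"}},"required":["offset","dr","grip"]}

```bash
ls; mkdir -p pics
python3 - <<'E'
from bench import r, snapshot
import cv2,json
print(r.sense())
for n in("scene","top"):
    s=snapshot(n); cv2.imwrite(f"pics/{n}0.png",s["pixels"][:,:,::-1]); print(n,s["fx"],s["fy"],s["cx"],s["cy"],s["world_to_cam"], s.keys())
E
```

```text
pics
{'time': 0.0, 'joint_pos': array([ 7.10234533e+01,  7.51569721e+00,  8.53306170e+01, -7.52976335e-04,
        8.72616516e+01, -4.89341304e+00]), 'qd': array([ 0.09294389, -0.05888096,  0.07319877, -0.05674342, -0.02641507,
       -0.08070241]), 'joint_efforts': array([-6.50436832e-04, -5.69412911e+01, -5.00537503e+01, -1.72397113e-04,
        1.49606791e-02, -5.88886550e-06]), 'tool_pos': array([145.80106541, 581.43677774, 230.22547566]), 'tcp_rot': array([ -94.49431917,   89.89203163, -108.57741616]), 'ft_force': array([ 0.38688392,  0.11202345, -0.77843216]), 'wrist_torque': array([-0.01503839,  0.02153504,  0.00586617]), 'finger_gap': 85.21284581763315}
scene 389.64249171335416 389.64249171335416 283.8299511499372 208.7252754761663 [[-3.15891257e-01  9.48737246e-01  1.05048425e-02  1.22887058e+02]
 [-5.36527875e-01 -1.87751804e-01  8.22731486e-01  1.70273417e+02]
 [ 7.82528308e-01  2.54257543e-01  5.68333132e-01 -1.49049807e+03]
 [ 0.00000000e+00  0.00000000e+00  0.00000000e+00  1.00000000e+00]] dict_keys(['pixels', 'fx', 'fy', 'cx', 'cy', 'world_to_cam'])
top 386.3254511110619 386.3254511110619 286.4548534558817 209.00074958092233 [[ 2.05114594e-02 -9.99765582e-01  6.93266781e-03  5.52522754e+01]
 [ 9.96030211e-01  2.10346044e-02  8.64948762e-02 -5.49895400e+02]
 [-8.66204261e-02  5.13101044e-03  9.96228174e-01 -1.22565969e+03]
 [ 0.00000000e+00  0.00000000e+00  0.00000000e+00  1.00000000e+00]] dict_keys(['pixels', 'fx', 'fy', 'cx', 'cy', 'world_to_cam'])
```

View pics/scene0.png

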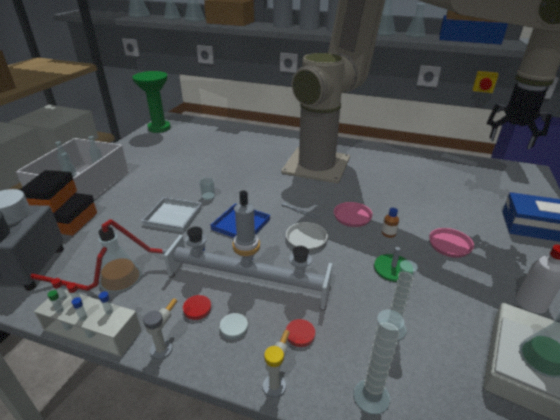

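View pics/top0.png

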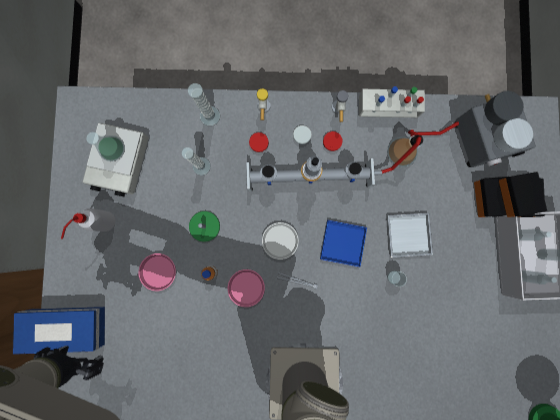

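The scene view shows the filter unit on the middle head (~245,225), the stoppers at 195,240 and 300,260, and the white dish at 306,237. The green drain is at 390,266, the blue tray at 240,222 and the steel tray at 172,215. Next I zoom in and measure.

```bash
cat > h.py <<'E'
import numpy as np, cv2
from bench import r, snapshot
def proj(s,P):
    P=np.atleast_2d(P).astype(float); c=(s["world_to_cam"][:3,:3]@P.T).T+s["world_to_cam"][:3,3]
    return np.c_[s["cx"]+s["fx"]*c[:,0]/-c[:,2], s["cy"]-s["fy"]*c[:,1]/-c[:,2]]
def ray(s,uv):
    R=s["world_to_cam"][:3,:3];t=s["world_to_cam"][:3,3]
    d=np.array([(uv[0]-s["cx"])/s["fx"],-(uv[1]-s["cy"])/s["fy"],-1.])
    return -R.T@t, R.T@d
def onz(s,uv,z):
    o,d=ray(s,uv); return o+d*(z-o[2])/d[2]
def save(im,n,box=None,k=1):
    if box: im=im[box[1]:box[3],box[0]:box[2]]
    cv2.imwrite("pics/"+n,cv2.resize(im[:,:,::-1],None,fx=k,fy=k,interpolation=cv2.INTER_CUBIC))
E
python3 - <<'E'
from h import *
s=snapshot("scene");t=snapshot("top")
save(s["pixels"],"s1.png",(140,170,430,310),2.7)
save(t["pixels"],"t1.png",(170,120,440,310),2.9)
E
```

```text
(no output)
```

View pics/s1.png

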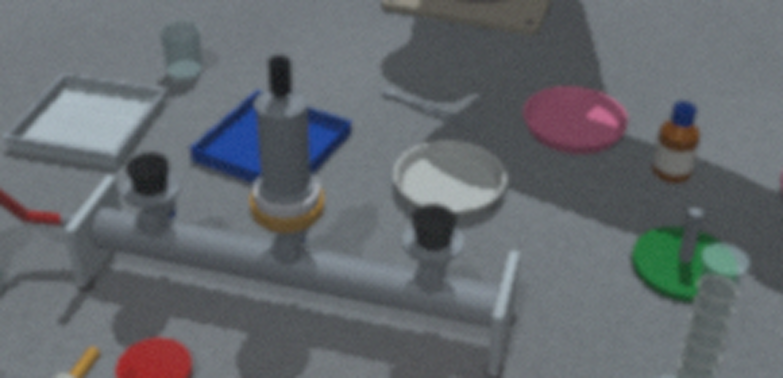

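View pics/t1.png

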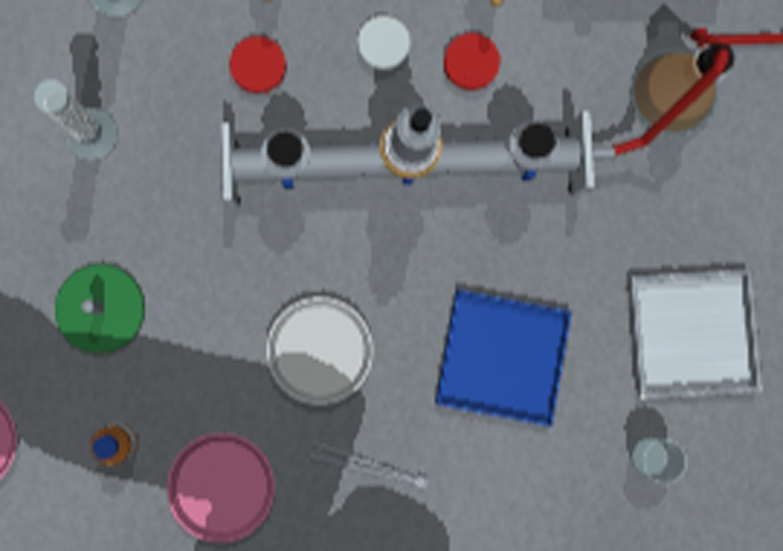

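```bash
cat > m.py <<'E'
from h import *
t=snapshot("top");s=snapshot("scene")
def hsv(S): return cv2.cvtColor(S["pixels"],cv2.COLOR_RGB2HSV)
H=hsv(t);h,S,V=cv2.split(H)
def big(mask,box):
    m=np.zeros_like(mask);x0,y0,x1,y1=box;m[y0:y1,x0:x1]=mask[y0:y1,x0:x1]
    m=cv2.morphologyEx(m,cv2.MORPH_CLOSE,np.ones((3,3),np.uint8))
    c=max(cv2.findContours(m,cv2.RETR_EXTERNAL,cv2.CHAIN_APPROX_NONE)[0],key=cv2.contourArea)
    return cv2.convexHull(c)
def circ(c,z):
    P=np.array([onz(t,p+0.0,z)[:2] for p in c[:,0].astype(float)]).astype(np.float32)
    return P
out=t["pixels"].copy()
def rep(n,mask,box,z,rect=False):
    c=big(mask.astype(np.uint8)*255,box); P=circ(c,z)
    cv2.drawContours(out,[c],-1,(255,0,255),1)
    print(n, cv2.minAreaRect(P) if rect else cv2.fitEllipse(P))
rep("green",(h>40)&(h<85)&(S>110),(180,200,230,250),10)
rep("blue",(h>100)&(h<130)&(S>120),(315,210,375,275),18,True)
rep("steel",(V>165)&(S<60),(380,200,440,265),18,True)
rep("dish",((S<40)&(V>125))|(S<22)&(V>95),(258,215,303,263),18)
rep("ring",(h>10)&(h<28)&(S>70),(298,155,326,190),126)
save(out,"m1.png",(170,120,440,310),2.9)
print("cyls",onz(t,(170+92/2.9,120+132/2.9),4),onz(s,(392,325),4))
print("R axes");from scipy.spatial.transform import Rotation as Ro
print(Ro.from_euler('xyz',r.sense()['tcp_rot'],degrees=True).as_matrix().round(3))
E
python3 m.py
```

```text
green ((489.0027160644531, 333.8921203613281), (97.09209442138672, 98.53695678710938), 155.07423400878906)
blue ((443.5341491699219, -119.19208526611328), (131.26620483398438, 129.67945861816406), 80.34349060058594)
steel ((472.78363037109375, -332.824951171875), (133.16180419921875, 130.72305297851562), 4.64453125)
dish ((464.6893005371094, 66.9364242553711), (164.42678833007812, 225.70468139648438), 157.1207275390625)
ring ((655.950927734375, -2.731513261795044), (59.09014129638672, 62.159820556640625), 133.9788818359375)
cyls [688.94192443 350.13124332   4.        ] [682.05056031 350.73012213   4.        ]
R axes
[[-0.     0.243  0.97 ]
 [-0.001  0.97  -0.243]
 [-1.    -0.001 -0.   ]]
```

View pics/m1.png

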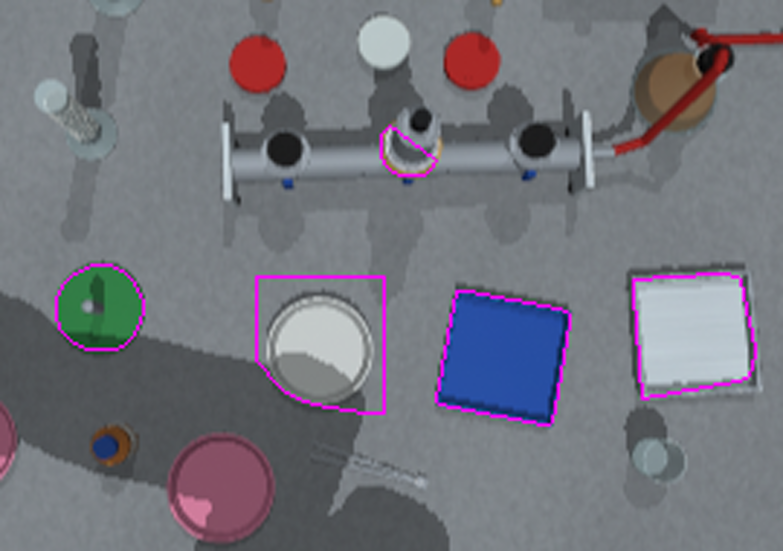

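```bash
cat > m2.py <<'E'
from h import *
t=snapshot("top");s=snapshot("scene")
print("blue",onz(t,(343.8,243.1),18),"steel",onz(t,(409.4,234.0),18))
g=cv2.cvtColor(t["pixels"],cv2.COLOR_RGB2GRAY)
c=cv2.resize(g[200:275,250:310],None,fx=8,fy=8,interpolation=cv2.INTER_CUBIC)
hc=cv2.HoughCircles(cv2.GaussianBlur(c,(0,0),4),cv2.HOUGH_GRADIENT,1,20,param1=60,param2=20,minRadius=115,maxRadius=175)
for x,y,R in hc[0][:6]:
    uv=((x+.5)/8-.5+250,(y+.5)/8-.5+200);print("dish",uv,R/8,onz(t,uv,18))
# knob blob: dark
for S,box,n in((t,(303,148,328,175),"top"),(s,(233,185,255,210),"scene")):
    V=cv2.cvtColor(S["pixels"],cv2.COLOR_RGB2GRAY);m=np.zeros_like(V);x0,y0,x1,y1=box;m[y0:y1,x0:x1]=(V[y0:y1,x0:x1]<55)*255
    cs=max(cv2.findContours(m,cv2.RETR_EXTERNAL,cv2.CHAIN_APPROX_NONE)[0],key=cv2.contourArea)
    M=cv2.moments(cs);uv=(M['m10']/M['m00'],M['m01']/M['m00']);print(n,cv2.boundingRect(cs),uv,onz(S,uv,251))
# stack axis prediction: project for guess
for P in([[655,-3,251],[655,-3,265],[655,-3,126]],):
    print(proj(t,P),proj(s,P))
g=g[155:190,295:332]
save(t["pixels"],"tz.png",(290,145,335,192),12);save(s["pixels"],"sz.png",(215,180,280,265),7)
E
python3 m2.py
```

```text
blue [ 442.59351351 -120.62753421   18.        ] steel [ 476.30009532 -332.95503906   18.        ]
dish (np.float32(279.625), np.float32(239.0)) 17.3 [451.52140777  86.6938      18.        ]
top (312, 158, 7, 8) (314.6444444444444, 161.14444444444445) [658.82888281  -4.84974805 251.        ]
scene (240, 191, 7, 15) (243.1287356321839, 197.9701149425287) [660.81423155  -3.85577377 251.        ]
[[313.93232651 162.54121271]
 [314.34544988 161.44559158]
 [310.68523904 171.15262974]] [[244.57400438 196.64688573]
 [244.26601793 191.11117868]
 [247.08439824 241.76836684]]
```

View pics/tz.png

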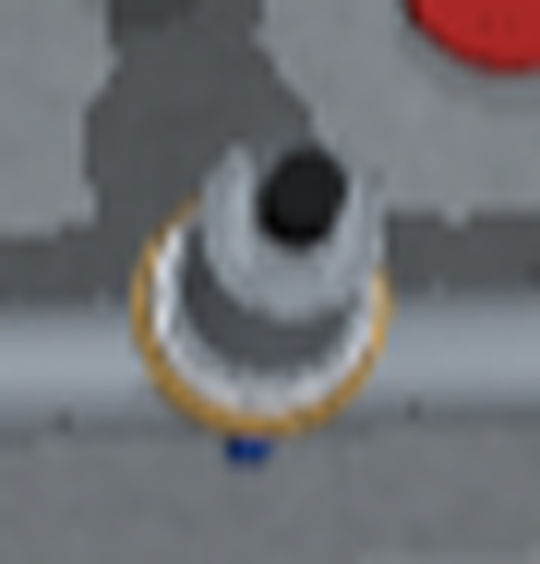

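View pics/sz.png

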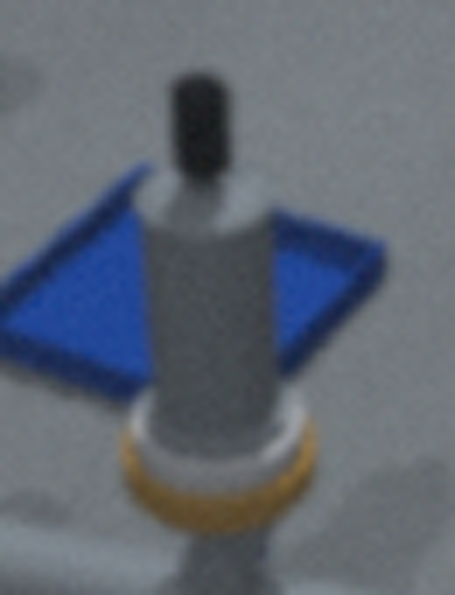

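Run:
```python
from h import *
t=snapshot("top");s=snapshot("scene")
a=cv2.resize(t["pixels"][212:268,252:308],None,fx=8,fy=8,interpolation=cv2.INTER_CUBIC)
b=cv2.resize(s["pixels"][215:259,280:334],None,fx=8,fy=8,interpolation=cv2.INTER_CUBIC)
b=cv2.copyMakeBorder(b,0,a.shape[0]-b.shape[0],0,0,cv2.BORDER_CONSTANT)
cv2.imwrite("pics/dish.png",np.hstack([a[:, :360],b])[:,:,::-1])
a=cv2.resize(t["pixels"][200:270,375:445],None,fx=6,fy=6,interpolation=cv2.INTER_CUBIC)
b=cv2.resize(t["pixels"][200:250,180:230],None,fx=7,fy=7,interpolation=cv2.INTER_CUBIC)
b=cv2.copyMakeBorder(b,0,a.shape[0]-b.shape[0],0,0,cv2.BORDER_CONSTANT)
cv2.imwrite("pics/st.png",np.hstack([a,b])[:,:,::-1])
```

```text
(no output)
```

View pics/dish.png

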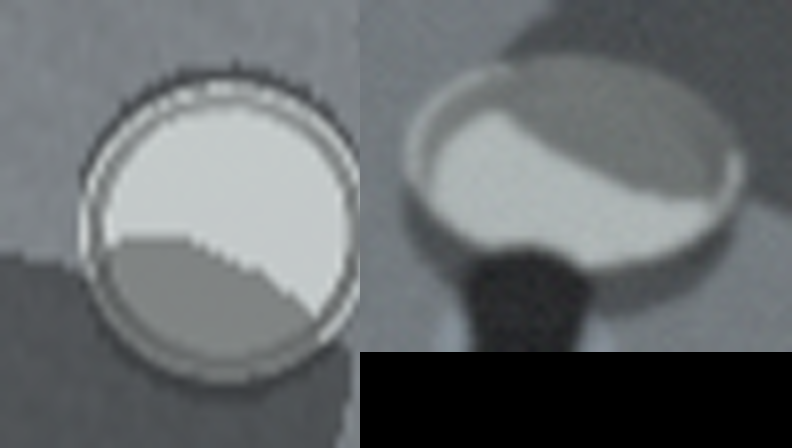

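View pics/st.png

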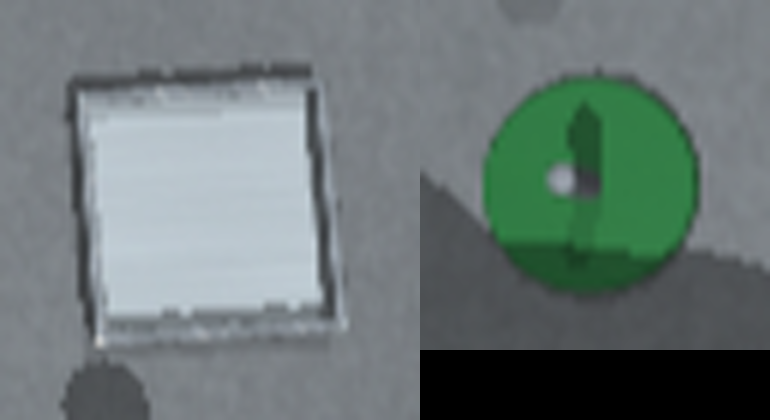

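Run:
```python
from h import *
t=snapshot("top");s=snapshot("scene")
print("dish",onz(t,(280.4,240.4),18)); D=onz(t,(280.4,240.4),18); print(proj(s,[D]))
print("green",onz(t,(203.9,225.7),10),onz(t,(199.7,225.3),70))
print("steel",onz(t,(409.1,234.2),18))
# steel from scene: outer corners crop s1 (7,148?) 
c=[(140+x/2.7,170+y/2.7) for x,y in((68,77),(168,90),(112,163),(5,140))]
print([onz(s,p,18).round(0) for p in c], np.mean([onz(s,p,18) for p in c],0))
c=[(140+x/2.7,170+y/2.7) for x,y in((258,95),(352,130),(292,185),(192,155))]
print("blue s",[onz(s,p,18).round(0) for p in c])
print(proj(s,[[442.6,-120,18],[489,334,10],[489,334,70],[475,-332.9,18]]))
```

```text
dish [447.07185051  84.09568863  18.        ]
[[305.48429238 233.5199298 ]]
green [489.64138666 333.92575772  10.        ] [488.26159266 334.52212442  70.        ]
steel [ 475.63349534 -331.9773368    18.        ]
[array([ 421., -391.,   18.]), array([ 406., -266.,   18.]), array([ 550., -255.,   18.]), array([ 552., -386.,   18.])] [ 482.22750358 -324.62899279   18.        ]
blue s [array([ 381., -163.,   18.]), array([410., -36.,  18.]), array([521., -61.,  18.]), array([ 509., -182.,   18.])]
[[240.13330184 218.71517444]
 [393.14946008 264.86767971]
 [397.19099691 247.25078167]
 [171.88639701 211.09785083]]
```

Call:
send_rows:
  offset:
    - [-2.5,0,0]
    - [-2.5,0,0]
    - [-2,0,0]
    - [0,-3.4,3]
    - [0,-3.4,3]
  dr:
    - [-7,0,0]
    - [-7,0,0]
    - [0,0,0]
    - [0,0,0]
    - [0,0,0]
  grip: [100,100,100,100,100]
  force: 40

```text
time: 1.23
tool_pos: [206.3, 513.4, 301.7]
tcp_rot: [50.8, 90.0, 50.6]
ft_force: [0.7, 0.8, -0.6]
finger_gap: 84.9
```

Call:
send_rows:
  offset:
    - [0,-3.45,3]
    - [0,-3.45,3]
    - [0,-3.45,3]
    - [0,-3.45,3]
    - [0,-3.45,3]
  dr:
    - [0,0,0]
    - [0,0,0]
    - [0,0,0]
    - [0,0,0]
    - [0,0,0]
  grip: [100,100,100,100,100]

```text
time: 1.85
tool_pos: [356.4, 340.0, 301.6]
tcp_rot: [36.9, 90.0, 36.6]
ft_force: [0.1, 1.0, 0.4]
finger_gap: 85.1
```

Call:
send_rows:
  offset:
    - [0,-3.45,3]
    - [0,-3.45,3]
    - [0,-3.45,3]
    - [0,-3.45,3]
    - [0,-3.45,3]
  dr:
    - [0,0,0]
    - [0,0,0]
    - [0,0,0]
    - [0,0,0]
    - [0,0,0]
  grip: [60,60,60,60,60]

```text
time: 2.48
tool_pos: [506.2, 167.2, 301.6]
tcp_rot: [31.3, 90.0, 31.0]
ft_force: [0.1, -0.0, -0.3]
finger_gap: 51.2
```

Call:
send_rows:
  offset:
    - [0,-3.45,3]
    - [0,-3.45,3]
    - [0,-3.45,3]
    - [0,-3.45,3]
    - [0,-3.45,3]
  dr:
    - [0,0,0]
    - [0,0,0]
    - [0,0,0]
    - [0,0,0]
    - [0,0,0]
  grip: [60,60,60,60,60]

```text
time: 3.1
tool_pos: [656.0, -5.5, 301.4]
tcp_rot: [72.4, 90.0, 72.2]
ft_force: [-0.3, 0.3, 0.2]
finger_gap: 51.3
```

Call:
send_rows:
  offset:
    - [0,0,0]
  dr:
    - [0,0,0]
  grip: [60]

```text
time: 3.22
tool_pos: [656.1, -7.2, 299.8]
tcp_rot: [-162.8, 89.9, -163.3]
ft_force: [-0.4, 0.3, 0.0]
finger_gap: 51.6
```

Run:
```python
from h import *
a=r.sense();print(a["tool_pos"],a["tcp_rot"],a["joint_pos"],a["time"])
from scipy.spatial.transform import Rotation as Ro
print(Ro.from_euler('xyz',a['tcp_rot'],degrees=True).as_matrix().round(3))
s=snapshot("scene");t=snapshot("top")
a=cv2.resize(s["pixels"][140:260,195:295],None,fx=4,fy=4);b=cv2.resize(t["pixels"][100:220,260:360],None,fx=4,fy=4)
cv2.imwrite("pics/g1.png",np.hstack([a,b])[:,:,::-1])
```

```text
[656.10470085  -7.21956163 299.8336309 ] [-162.79537955   89.89221819 -163.2565654 ] [-5.08352183e+00  1.54070566e+01  6.91986527e+01 -4.02587169e-02
  9.54943444e+01 -9.46261557e+01] 3.225
[[-0.002  0.008  1.   ]
 [-0.001  1.    -0.008]
 [-1.    -0.001 -0.002]]
```

View pics/g1.png

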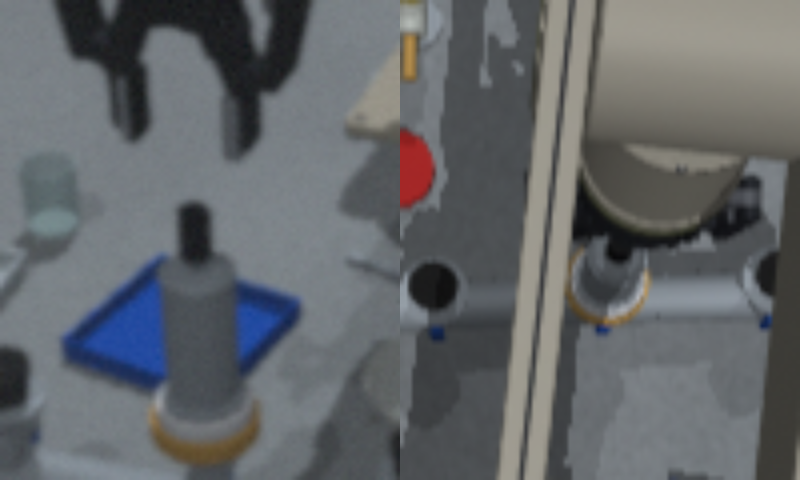

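Call:
send_rows:
  offset:
    - [0,0.2,0.3]
    - [1.7,0,0]
    - [2,0,0]
    - [2,0,0]
    - [1,0,0]
  dr:
    - [0,0,0]
    - [0,0,0]
    - [0,0,0]
    - [0,0,0]
    - [0,0,0]
  grip: [60,60,60,60,60]

```text
time: 3.95
tool_pos: [656.9, -2.1, 231.2]
tcp_rot: [175.6, 89.8, 175.6]
ft_force: [0.3, -0.0, 0.0]
finger_gap: 51.4
```

Run:
```python
from h import *
a=r.sense();print(a["tool_pos"],a["time"])
s=snapshot("scene");t=snapshot("top")
a=cv2.resize(s["pixels"][140:260,195:295],None,fx=4,fy=4);b=cv2.resize(t["pixels"][100:220,260:360],None,fx=4,fy=4)
cv2.imwrite("pics/g2.png",np.hstack([a,b])[:,:,::-1])
```

```text
[656.89080148  -2.09565314 231.22525823] 3.95
```

View pics/g2.png

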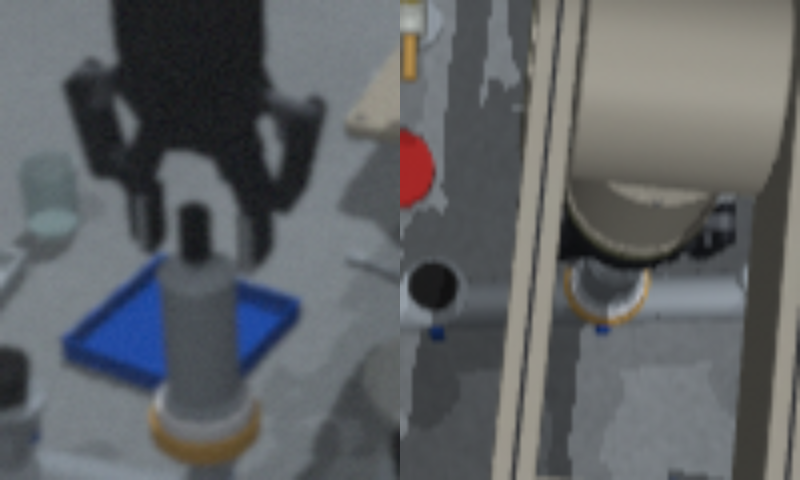

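Call:
send_rows:
  offset:
    - [-0.2,-0.3,0.15]
    - [0,0,0]
    - [0,0,0]
  dr:
    - [0,0,0]
    - [0,0,0]
    - [0,0,0]
  grip: [60,60,60]

```text
time: 4.42
tool_pos: [660.1, -5.4, 237.2]
tcp_rot: [-4.0, 89.9, -4.1]
ft_force: [0.3, 0.6, 0.9]
finger_gap: 51.4
```

Run:
```python
from h import *
for i in range(4):
    a=r.sense();print(a["tool_pos"],a["time"]);s=snapshot("scene")
```

```text
[660.07980937  -5.43112252 237.20657257] 4.425
[659.93138358  -5.35052341 236.98494127] 4.475
[659.84501728  -5.29866151 236.77419174] 4.525
[659.75582146  -5.25029618 236.61539523] 4.575
```

Call:
send_rows:
  offset:
    - [0.2,0,0]
    - [0,0,0]
    - [0,0,0]
    - [0,0,0]
    - [0,0,0]
  dr:
    - [0,0,0]
    - [0,0,0]
    - [0,0,0]
    - [0,0,0]
    - [0,0,0]
  grip: [40,28,22,10,0]
  force: 40

```text
time: 5.25
tool_pos: [659.7, -5.3, 234.3]
tcp_rot: [-30.3, 90.0, -30.4]
ft_force: [-0.1, -0.8, 0.5]
finger_gap: 16.4
```

Call:
send_rows:
  offset:
    - [0,0,0]
    - [0,0,0]
  dr:
    - [0,0,0]
    - [0,0,0]
  grip: [0,0]

```text
time: 5.5
tool_pos: [659.6, -5.3, 234.3]
tcp_rot: [-21.6, 90.0, -21.7]
ft_force: [1.3, -0.4, 0.2]
finger_gap: 16.9
```

Run:
```python
from h import *
a=r.sense();print(a["tool_pos"],a["time"],a["finger_gap"])
s=snapshot("scene")
save(s["pixels"],"g3.png",(195,140,295,260),5)
```

```text
[659.64011308  -5.27520783 234.31960299] 5.5 16.86353070658582
```

View pics/g3.png

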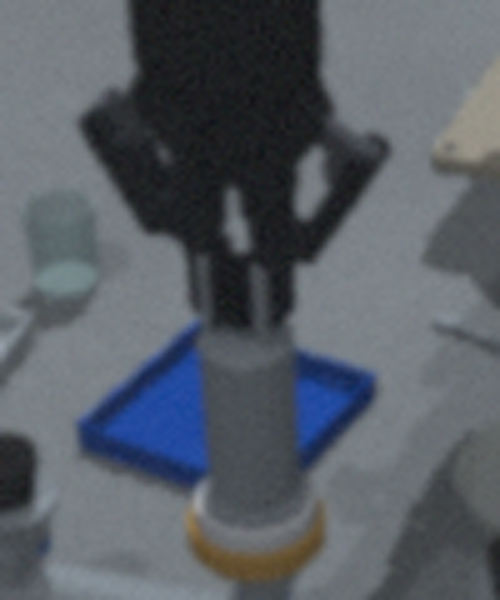

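The lid is gripped (gap 16.9 mm). I'll lift it and carry it to the dish.

Call:
send_rows:
  offset:
    - [-1,0,0]
    - [-2,0,0]
    - [-2,0,0]
    - [0,1.1,-2.6]
    - [0,1.6,-3.7]
  dr:
    - [0,0,0]
    - [0,0,0]
    - [0,0,0]
    - [0,0,0]
    - [0,0,0]
  grip: [0,0,0,0,0]

```text
time: 6.18
tool_pos: [597.0, 21.7, 286.4]
tcp_rot: [-2.4, 89.8, -2.5]
ft_force: [-0.6, 0.3, -0.2]
finger_gap: 16.7
```

Call:
send_rows:
  offset:
    - [0,1.6,-3.7]
    - [0,1.6,-3.7]
    - [0,1.6,-3.7]
    - [1,1.0,-2.4]
    - [3,0.5,-1.4]
  dr:
    - [0,0,0]
    - [0,0,0]
    - [0,0,0]
    - [0,0,0]
    - [0,0,0]
  grip: [0,0,0,0,0]

```text
time: 6.8
tool_pos: [448.7, 85.7, 248.0]
tcp_rot: [4.9, 89.6, 4.9]
ft_force: [1.2, 0.7, -1.0]
finger_gap: 16.8
```

Call:
send_rows:
  offset:
    - [4,0,0]
    - [4,0,0]
    - [4,0,0]
    - [4,0,0]
    - [4,0,0]
  dr:
    - [0,0,0]
    - [0,0,0]
    - [0,0,0]
    - [0,0,0]
    - [0,0,0]
  grip: [0,0,0,0,0]

```text
time: 7.42
tool_pos: [449.4, 85.2, 45.2]
tcp_rot: [3.9, 89.8, 3.8]
ft_force: [1.1, -0.4, -0.2]
finger_gap: 16.6
```

Call:
send_rows:
  offset:
    - [1,0,0]
    - [0,0,0]
  dr:
    - [0,0,0]
    - [0,0,0]
  grip: [0,0]

```text
time: 7.68
tool_pos: [448.4, 85.1, 35.4]
tcp_rot: [5.0, 90.0, 5.0]
ft_force: [-0.3, 0.2, -0.2]
finger_gap: 17.0
```

Run:
```python
from h import *
a=r.sense();print(a["tool_pos"],a["time"],a["finger_gap"])
s=snapshot("scene")
save(s["pixels"],"g4.png",(215,150,365,270),5)
print(r.sense()["tool_pos"])
```

```text
[448.42933333  85.08815456  35.37028911] 7.675 16.971631735167264
[449.24982161  85.15968484  36.23150614]
```

View pics/g4.png

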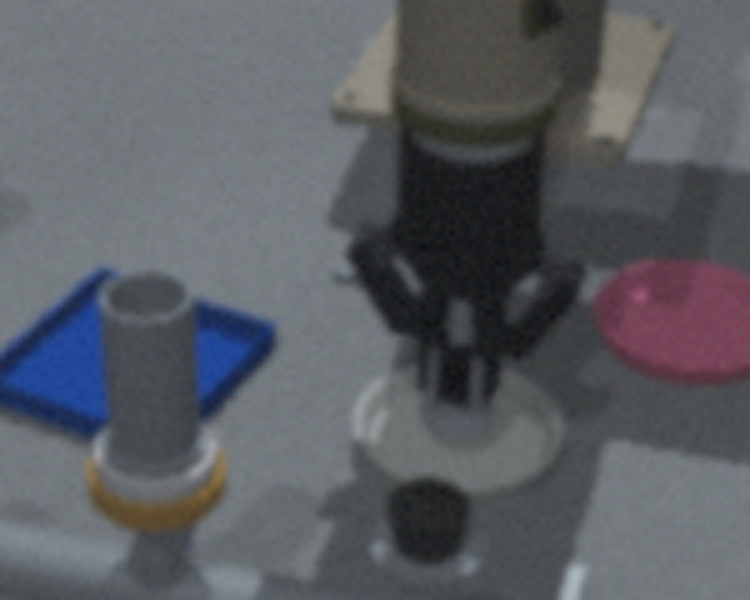

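Call:
send_rows:
  offset:
    - [0.8,0,-0.15]
    - [0.6,0,0]
    - [0.3,0,0]
    - [0.2,0,0]
    - [0,0,0]
  dr:
    - [0,0,0]
    - [0,0,0]
    - [0,0,0]
    - [0,0,0]
    - [0,0,0]
  grip: [0,0,0,0,0]

```text
time: 8.35
tool_pos: [446.3, 85.0, 16.2]
tcp_rot: [-169.3, 90.0, -169.4]
ft_force: [-6.6, -1.6, 11.6]
finger_gap: 16.7
```

Call:
send_rows:
  offset:
    - [0,0,0]
    - [0,0,0]
    - [0,0,0]
  dr:
    - [0,0,0]
    - [0,0,0]
    - [0,0,0]
  grip: [0,0,0]

```text
time: 8.72
tool_pos: [446.3, 85.1, 16.2]
tcp_rot: [-167.8, 90.0, -167.9]
ft_force: [-6.2, -0.5, 11.4]
finger_gap: 16.7
```

Call:
send_rows:
  offset:
    - [-0.05,0,0]
    - [0,0,0]
    - [0,0,0]
    - [0,0,0]
    - [0,0,0]
  dr:
    - [0,0,0]
    - [0,0,0]
    - [0,0,0]
    - [0,0,0]
    - [0,0,0]
  grip: [20,30,45,55,55]

```text
time: 9.35
tool_pos: [446.2, 85.0, 15.7]
tcp_rot: [-179.4, 90.0, -179.5]
ft_force: [0.6, 0.1, -0.6]
finger_gap: 46.8
```

Call:
send_rows:
  offset:
    - [-2,0,0]
    - [-4,0,0]
    - [-5,0,0]
    - [-5,0,0]
    - [-6,0,0]
  dr:
    - [0,0,0]
    - [0,0,0]
    - [0,0,0]
    - [0,0,0]
    - [0,0,0]
  grip: [55,55,55,70,80]

```text
time: 9.98
tool_pos: [445.5, 85.0, 236.7]
tcp_rot: [-176.5, 89.9, -176.6]
ft_force: [1.0, 0.8, 0.1]
finger_gap: 68.1
```

Run:
```python
from h import *
a=r.sense();print(a["tool_pos"],a["time"],a["finger_gap"])
s=snapshot("scene");save(s["pixels"],"g5.png",(215,150,365,270),5)
```

```text
[445.4579512   84.97222707 236.70111421] 9.975 68.12330726702153
```

View pics/g5.png

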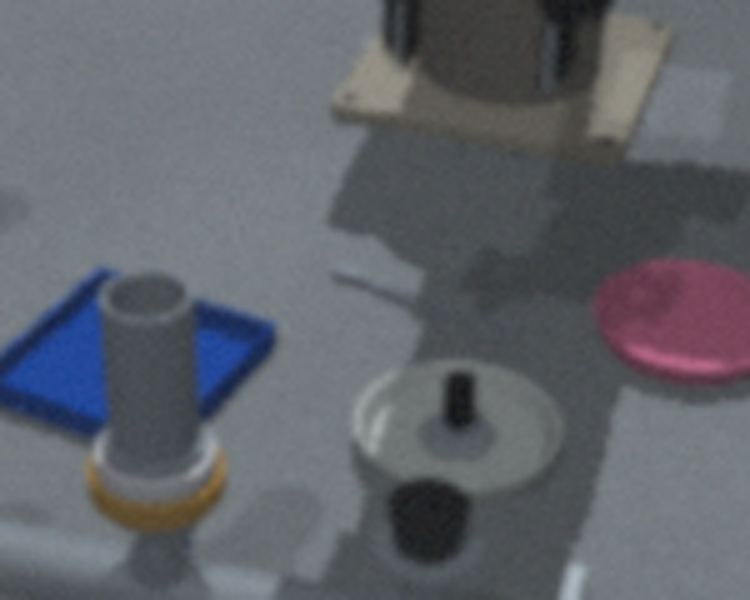

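The lid lies upright in the dish, its disc at crop (457,437) against the dish centre at about (458,428). Next is the funnel.

Call:
send_rows:
  offset:
    - [-3,0,0]
    - [-0.5,-1.0,2.4]
    - [0,-1.6,3.7]
    - [0,-1.6,3.7]
    - [0,-1.6,3.8]
  dr:
    - [0,0,0]
    - [0,0,0]
    - [0,0,0]
    - [0,0,0]
    - [0,0,0]
  grip: [90,90,90,90,90]

```text
time: 10.65
tool_pos: [583.4, 26.3, 270.5]
tcp_rot: [35.0, 90.0, 34.9]
ft_force: [-0.6, -0.1, 1.0]
finger_gap: 76.9
```

Call:
send_rows:
  offset:
    - [0,-1.6,3.8]
    - [0,-1.1,2.6]
    - [0,-0.5,1.3]
    - [0,0,0]
    - [0,0,0]
  dr:
    - [0,0,0]
    - [0,0,0]
    - [0,0,0]
    - [0,0,0]
    - [0,0,0]
  grip: [90,90,90,90,90]

```text
time: 11.28
tool_pos: [658.7, -5.0, 270.5]
tcp_rot: [169.5, 90.0, 169.4]
ft_force: [0.6, 0.1, 0.9]
finger_gap: 76.7
```

Run:
```python
from h import *
s=snapshot("scene");s=snapshot("scene");save(s["pixels"],"g6.png",(185,130,305,250),5)
a=r.sense();print(a["tool_pos"],a["time"],a["finger_gap"])
from scipy.spatial.transform import Rotation as Ro
print(Ro.from_euler('xyz',a['tcp_rot'],degrees=True).as_matrix().round(3))
```

```text
[658.66061594  -4.8943024  270.96760588] 11.375 76.86961414851133
[[ 0.     0.001  1.   ]
 [ 0.     1.    -0.001]
 [-1.     0.     0.   ]]
```

View pics/g6.png

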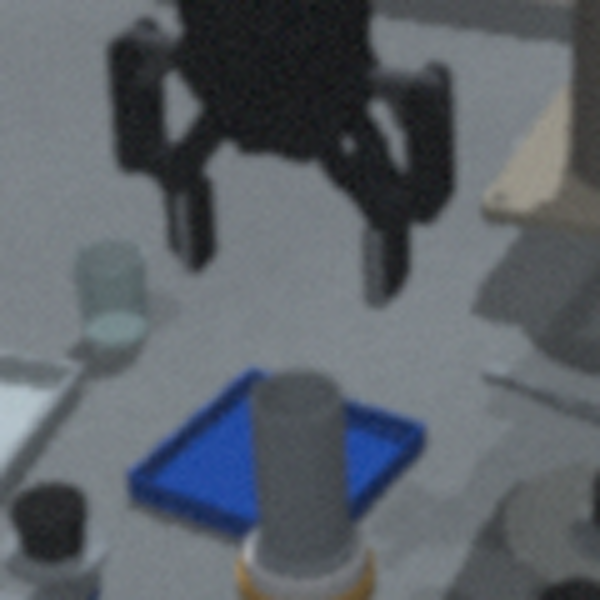

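Call:
send_rows:
  offset:
    - [2,0,0]
    - [2.9,0,0]
    - [2.5,0,0]
    - [1.5,0,0]
    - [1,0,0]
  dr:
    - [0,0,0]
    - [0,0,0]
    - [0,0,0]
    - [0,0,0]
    - [0,0,0]
  grip: [90,90,90,90,90]

```text
time: 12.0
tool_pos: [658.6, -5.1, 170.4]
tcp_rot: [175.5, 89.9, 175.4]
ft_force: [-0.0, 0.3, -0.2]
finger_gap: 76.6
```

Call:
send_rows:
  offset:
    - [0,0,0]
    - [0,0,0]
    - [0,0,0]
    - [0,0,0]
    - [0,0,0]
  dr:
    - [0,0,0]
    - [0,0,0]
    - [0,0,0]
    - [0,0,0]
    - [0,0,0]
  grip: [75,62,54,40,30]
  force: 50

```text
time: 12.62
tool_pos: [659.8, -5.2, 173.2]
tcp_rot: [-2.2, 89.9, -2.3]
ft_force: [-1.0, 0.8, 6.1]
finger_gap: 41.5
```

Call:
send_rows:
  offset:
    - [0,0,0]
    - [0,0,0]
  dr:
    - [0,0,0]
    - [0,0,0]
  grip: [20,20]

```text
time: 12.88
tool_pos: [659.8, -5.2, 173.1]
tcp_rot: [-2.7, 89.9, -2.7]
ft_force: [-0.1, -0.1, 5.4]
finger_gap: 41.4
```

Call:
send_rows:
  offset:
    - [-0.7,0,0]
    - [-1.5,0,0]
    - [-1.8,0,0]
    - [0,2,-1]
    - [0,3.2,-1.6]
  dr:
    - [0,0,0]
    - [0,0,0]
    - [0,0,0]
    - [0,0,0]
    - [0,0,0]
  grip: [20,20,20,20,20]

```text
time: 13.5
tool_pos: [633.0, 47.3, 212.4]
tcp_rot: [9.0, 89.9, 8.8]
ft_force: [-0.7, 0.3, -2.0]
finger_gap: 41.5
```

Run:
```python
from h import *
s=snapshot("scene");save(s["pixels"],"g7.png",(185,130,305,250),5)
a=r.sense();print(a["tool_pos"],a["time"],a["finger_gap"])
```

```text
[630.93349767  52.18995258 212.04477895] 13.55 41.70084873130244
```

View pics/g7.png

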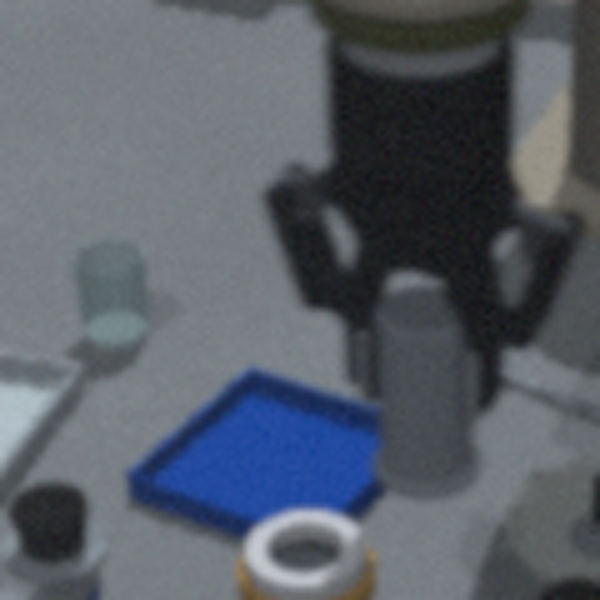

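Call:
send_rows:
  offset:
    - [0,3.5,-1.75]
    - [0,3.5,-1.75]
    - [0,3.5,-1.75]
    - [0,3.5,-1.75]
    - [0,3.5,-1.75]
  dr:
    - [0,0,0]
    - [0,0,0]
    - [0,0,0]
    - [0,0,0]
    - [0,0,0]
  grip: [20,20,20,20,20]

```text
time: 14.18
tool_pos: [544.5, 223.7, 211.9]
tcp_rot: [126.5, 90.0, 126.4]
ft_force: [0.8, -0.5, -1.7]
finger_gap: 41.7
```

Call:
send_rows:
  offset:
    - [0,3.5,-1.75]
    - [0,3.5,-1.75]
    - [0,2.6,-1.3]
    - [0,1.6,-0.85]
    - [0,0,0]
  dr:
    - [0,0,0]
    - [0,0,0]
    - [0,0,0]
    - [0,0,0]
    - [0,0,0]
  grip: [20,20,20,20,20]

```text
time: 14.8
tool_pos: [488.7, 335.0, 211.8]
tcp_rot: [-166.7, 90.0, -166.7]
ft_force: [0.4, -0.3, -2.2]
finger_gap: 41.4
```

Call:
send_rows:
  offset:
    - [1.5,0,0]
    - [3,0,0]
    - [0.5,0,0]
    - [0,0,0]
  dr:
    - [0,0,0]
    - [0,0,0]
    - [0,0,0]
    - [0,0,0]
  grip: [20,20,20,20]

```text
time: 15.3
tool_pos: [489.6, 333.1, 161.2]
tcp_rot: [-146.0, 89.9, -146.2]
ft_force: [0.2, -0.4, -1.8]
finger_gap: 41.5
```

Run:
```python
from h import *
s=snapshot("scene");t=snapshot("top")
a=cv2.resize(s["pixels"][180:300,340:440],None,fx=4,fy=4);b=cv2.resize(t["pixels"][160:280,150:250],None,fx=4,fy=4)
cv2.imwrite("pics/g8.png",np.hstack([a,b])[:,:,::-1])
a=r.sense();print(a["tool_pos"],a["time"],a["finger_gap"])
print(proj(s,[[489,334,10],[489,334,70]]),proj(t,[[489,334,88],[489,334,10]]))
```

```text
[490.39613081 333.91018748 162.88052936] 15.4 41.66764499721672
[[393.14946008 264.86767971]
 [397.19099691 247.25078167]] [[198.60195605 224.79927715]
 [203.86945468 225.89670706]]
```

View pics/g8.png

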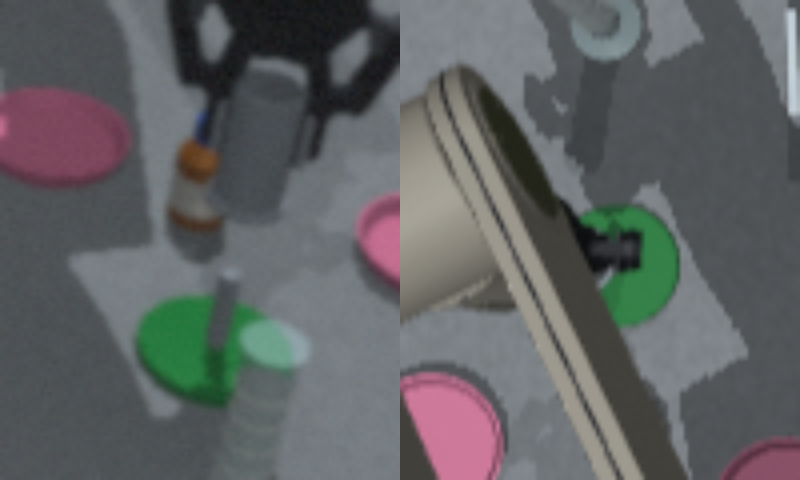

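Call:
send_rows:
  offset:
    - [1.5,-0.15,0]
    - [2.5,0,0]
    - [2.5,0,0]
    - [2.5,0,0]
    - [1.5,0,0]
  dr:
    - [0,0,0]
    - [0,0,0]
    - [0,0,0]
    - [0,0,0]
    - [0,0,0]
  grip: [20,20,20,20,20]

```text
time: 16.02
tool_pos: [488.8, 332.0, 54.9]
tcp_rot: [-150.2, 89.9, -150.3]
ft_force: [-0.5, -0.6, -1.0]
finger_gap: 41.5
```

Call:
send_rows:
  offset:
    - [0.3,0,0]
    - [0.3,0,0]
    - [0.2,0,0]
    - [0.2,0,0]
    - [0,0,0]
  dr:
    - [0,0,0]
    - [0,0,0]
    - [0,0,0]
    - [0,0,0]
    - [0,0,0]
  grip: [20,20,20,20,20]

```text
time: 16.65
tool_pos: [489.7, 332.5, 46.9]
tcp_rot: [28.9, 90.0, 28.8]
ft_force: [0.4, -0.6, -1.4]
finger_gap: 41.4
```

Call:
send_rows:
  offset:
    - [0,0,0]
    - [0,0,0]
  dr:
    - [0,0,0]
    - [0,0,0]
  grip: [20,20]

```text
time: 16.9
tool_pos: [489.7, 332.5, 46.9]
tcp_rot: [31.8, 90.0, 31.7]
ft_force: [0.1, -0.5, -1.7]
finger_gap: 41.4
```

Run:
```python
from h import *
s=snapshot("scene");t=snapshot("top")
a=cv2.resize(s["pixels"][180:300,340:440],None,fx=4,fy=4);b=cv2.resize(t["pixels"][160:280,150:250],None,fx=4,fy=4)
cv2.imwrite("pics/g9.png",np.hstack([a,b])[:,:,::-1])
a=r.sense();print(a["tool_pos"],a["time"],a["finger_gap"])
```

```text
[489.66390633 332.52155493  46.88059801] 17.0 41.18882747866781
```

View pics/g9.png

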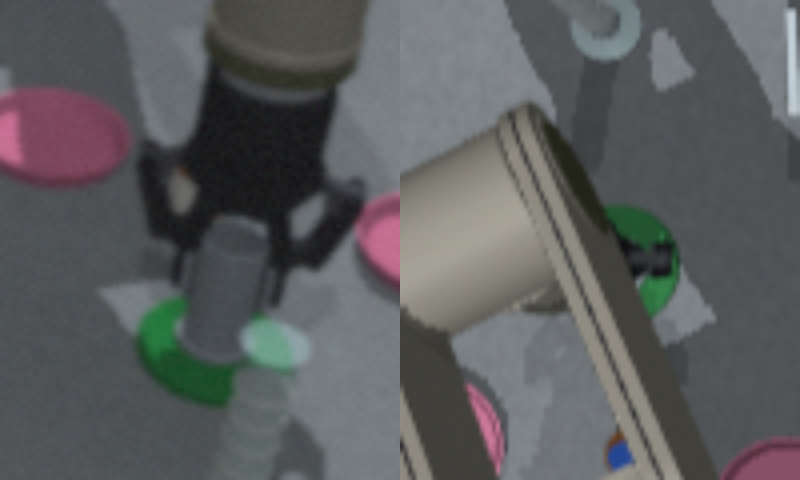

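Call:
send_rows:
  offset:
    - [0.1,0,0]
    - [0.12,0,0]
    - [0,0,0]
    - [0,0,0]
  dr:
    - [0,0,0]
    - [0,0,0]
    - [0,0,0]
    - [0,0,0]
  grip: [20,20,20,20]

```text
time: 17.5
tool_pos: [489.8, 332.6, 45.2]
tcp_rot: [20.5, 90.0, 20.4]
ft_force: [-2.4, -1.3, 5.7]
finger_gap: 41.5
```

Call:
send_rows:
  offset:
    - [0,0,0]
    - [0,0,0]
    - [0,0,0]
    - [0,0,0]
    - [0,0,0]
  dr:
    - [0,0,0]
    - [0,0,0]
    - [0,0,0]
    - [0,0,0]
    - [0,0,0]
  grip: [53,60,70,85,85]

```text
time: 18.12
tool_pos: [489.6, 332.5, 44.5]
tcp_rot: [-128.7, 90.0, -128.8]
ft_force: [0.3, -1.4, 0.1]
finger_gap: 72.8
```

Call:
send_rows:
  offset:
    - [-2,0,0]
    - [-4,0,0]
    - [-5,0,0]
    - [-5,0,0]
    - [-2,0,0]
  dr:
    - [0,0,0]
    - [0,0,0]
    - [0,0,0]
    - [0,0,0]
    - [0,0,0]
  grip: [85,85,85,85,85]

```text
time: 18.75
tool_pos: [491.3, 333.5, 230.6]
tcp_rot: [29.3, 89.6, 29.2]
ft_force: [0.6, 0.6, 0.7]
finger_gap: 72.6
```

Run:
```python
from h import *
s=snapshot("scene");t=snapshot("top")
a=cv2.resize(s["pixels"][180:300,340:440],None,fx=4,fy=4);b=cv2.resize(t["pixels"][160:280,150:250],None,fx=4,fy=4)
cv2.imwrite("pics/g10.png",np.hstack([a,b])[:,:,::-1])
a=r.sense();print(a["tool_pos"],a["time"],a["finger_gap"])
```

```text
[491.15988676 333.37625671 228.91211015] 18.85 72.82061877330383
```

View pics/g10.png

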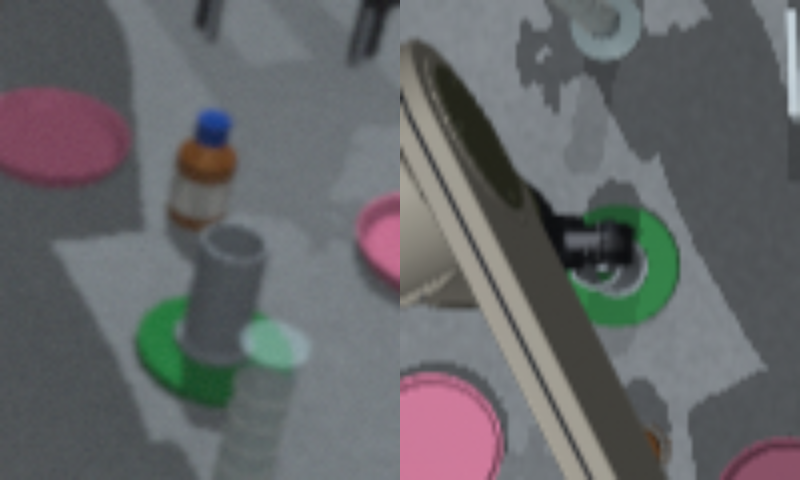

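The funnel stands over the rod on the green foot (flange at about (617,265) in the top crop, foot centre about (622,265)). Now to the seal.

Call:
send_rows:
  offset:
    - [0,-2,1]
    - [0,-3.4,1.7]
    - [0,-3.5,1.75]
    - [0,-3.5,1.75]
    - [0,-3.5,1.75]
  dr:
    - [0,0,0]
    - [0,0,0]
    - [0,0,0]
    - [0,0,0]
    - [0,0,0]
  grip: [85,85,95,95,95]

```text
time: 19.48
tool_pos: [568.2, 172.0, 222.1]
tcp_rot: [-168.4, 89.8, -168.5]
ft_force: [-0.9, -0.4, -0.6]
finger_gap: 80.8
```

Call:
send_rows:
  offset:
    - [0,-3.5,1.75]
    - [0,-3.5,1.75]
    - [0,-3.5,1.75]
    - [0,-3.5,1.75]
    - [0,-2.2,1.1]
  dr:
    - [0,0,0]
    - [0,0,0]
    - [0,0,0]
    - [0,0,0]
    - [0,0,0]
  grip: [95,95,95,95,95]

```text
time: 20.1
tool_pos: [649.2, 9.6, 222.2]
tcp_rot: [178.1, 89.8, 178.0]
ft_force: [-0.5, 1.1, 0.2]
finger_gap: 81.3
```

Call:
send_rows:
  offset:
    - [0,-1.2,0.9]
    - [2,0,0]
    - [0,0,0]
    - [0,0,0]
  dr:
    - [0,0,0]
    - [0,0,0]
    - [0,0,0]
    - [0,0,0]
  grip: [95,95,95,95]

```text
time: 20.6
tool_pos: [658.0, 0.4, 204.0]
tcp_rot: [166.8, 89.9, 166.8]
ft_force: [-0.4, -0.1, 1.4]
finger_gap: 81.4
```

Run:
```python
from h import *
s=snapshot("scene");save(s["pixels"],"g11.png",(185,150,305,270),5)
a=r.sense();print(a["tool_pos"],a["time"],a["finger_gap"]);snapshot("top")
a=r.sense();print(a["tool_pos"],a["time"],a["finger_gap"])
print((proj(s,[[659.5,-5.2,138],[659.5,-5.2,118]])-[185,150])*5)
```

```text
[6.58411432e+02 2.63941064e-01 2.04701090e+02] 20.65 81.40140093170797
[6.58658126e+02 6.86151250e-02 2.05126556e+02] 20.7 81.03243818524695
[[301.07475469 443.55270634]
 [303.03947949 476.95607175]]
```

View pics/g11.png

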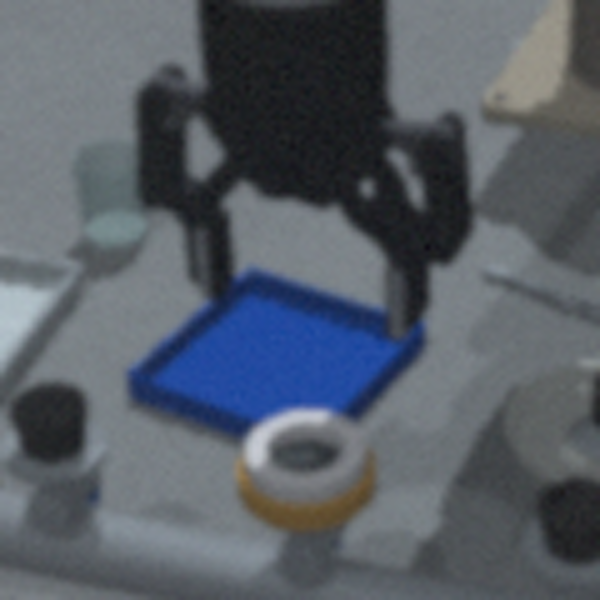

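Call:
send_rows:
  offset:
    - [1,-0.4,0.1]
    - [2.5,0,0]
    - [2.5,0,0]
    - [1.2,0,0]
    - [0.4,0,0]
  dr:
    - [0,0,0]
    - [0,0,0]
    - [0,0,0]
    - [0,0,0]
    - [0,0,0]
  grip: [95,95,95,95,95]

```text
time: 21.32
tool_pos: [659.2, -4.8, 127.7]
tcp_rot: [177.0, 89.9, 176.9]
ft_force: [-1.0, 0.4, 0.4]
finger_gap: 81.1
```

Call:
send_rows:
  offset:
    - [0,0,0]
    - [0,0,0]
    - [0,0,0]
  dr:
    - [0,0,0]
    - [0,0,0]
    - [0,0,0]
  grip: [90,90,90]

```text
time: 21.7
tool_pos: [660.2, -4.8, 129.6]
tcp_rot: [-4.0, 89.9, -4.1]
ft_force: [0.6, -0.4, 0.3]
finger_gap: 76.3
```

Run:
```python
from h import *
s=snapshot("scene");save(s["pixels"],"g12.png",(205,180,285,260),7)
a=r.sense();print(a["tool_pos"],a["time"],a["finger_gap"])
```

```text
[660.07330932  -4.80354604 129.40045213] 21.75 76.76675860171595
```

View pics/g12.png

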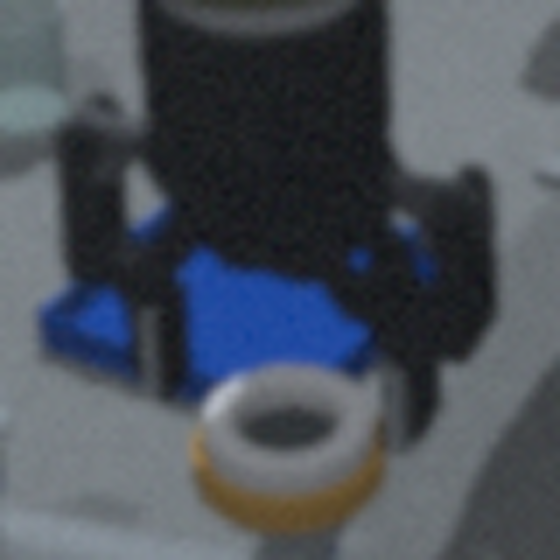

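Call:
send_rows:
  offset:
    - [0.25,0,0]
    - [0.15,0,0]
    - [0,0,0]
    - [0,0,0]
    - [0,0,0]
  dr:
    - [0,0,0]
    - [0,0,0]
    - [0,0,0]
    - [0,0,0]
    - [0,0,0]
  grip: [82,76,72,66,60]
  force: 30

```text
time: 22.38
tool_pos: [659.7, -4.8, 124.8]
tcp_rot: [6.2, 90.0, 6.1]
ft_force: [-1.1, -0.1, 2.1]
finger_gap: 55.9
```

Call:
send_rows:
  offset:
    - [0,0,0]
    - [0,0,0]
    - [0,0,0]
  dr:
    - [0,0,0]
    - [0,0,0]
    - [0,0,0]
  grip: [50,40,40]

```text
time: 22.75
tool_pos: [659.8, -4.8, 124.9]
tcp_rot: [-2.2, 90.0, -2.3]
ft_force: [-1.2, 0.4, 3.1]
finger_gap: 56.3
```

Run:
```python
from h import *
s=snapshot("scene");save(s["pixels"],"g13.png",(205,180,285,260),7)
a=r.sense();print(a["tool_pos"],a["time"],a["finger_gap"])
```

```text
[659.72922959  -4.76221591 124.82208458] 22.8 55.85046631536562
```

View pics/g13.png

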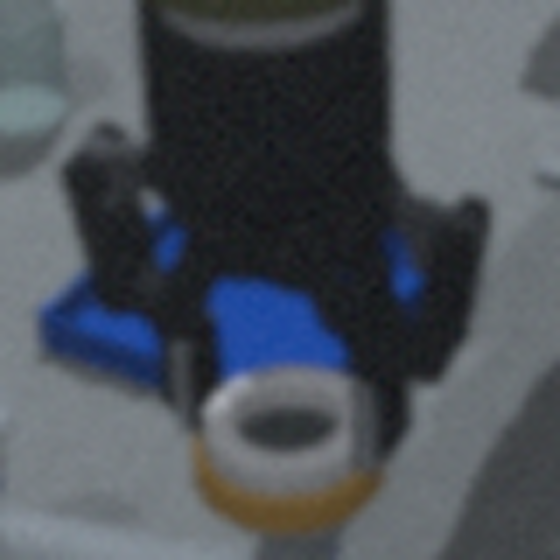

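Call:
send_rows:
  offset:
    - [-0.3,0,0]
    - [-0.7,0,0]
    - [-1.5,0,0]
    - [-1.5,0,0]
    - [0,0,0]
  dr:
    - [0,0,0]
    - [0,0,0]
    - [0,0,0]
    - [0,0,0]
    - [0,0,0]
  grip: [40,40,40,40,40]

```text
time: 23.42
tool_pos: [661.2, -4.9, 167.6]
tcp_rot: [-4.9, 89.7, -4.9]
ft_force: [0.9, -1.1, 0.1]
finger_gap: 56.0
```

Run:
```python
from h import *
s=snapshot("scene");save(s["pixels"],"g14.png",(205,180,285,260),7)
a=r.sense();print(a["tool_pos"],a["time"],a["finger_gap"])
```

```text
[660.48445949  -4.85989789 166.17176346] 23.475 55.88882278571292
```

View pics/g14.png

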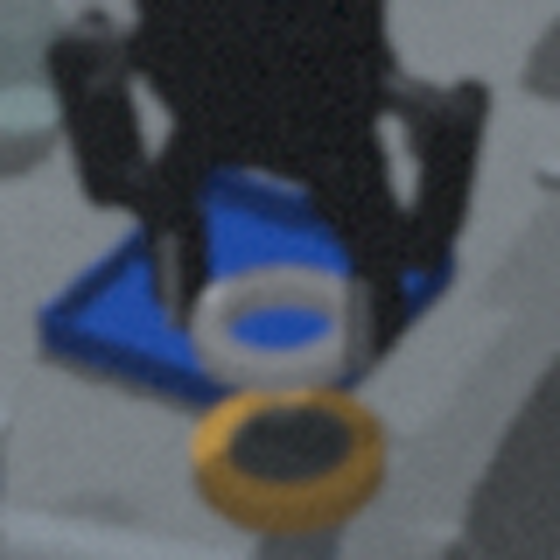

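Call:
send_rows:
  offset:
    - [0,-1.0,-2]
    - [0,-1.7,-3.2]
    - [0,-1.8,-3.4]
    - [0,-1.8,-3.4]
    - [0,-1.8,-3.4]
  dr:
    - [0,0,0]
    - [0,0,0]
    - [0,0,0]
    - [0,0,0]
    - [0,0,0]
  grip: [40,40,40,40,40]

```text
time: 24.1
tool_pos: [504.0, -85.9, 164.0]
tcp_rot: [173.2, 90.0, 173.1]
ft_force: [0.8, -0.7, -0.1]
finger_gap: 55.7
```

Call:
send_rows:
  offset:
    - [0,-1.7,-3.3]
    - [1,-1.2,-2.2]
    - [3,-0.5,-0.8]
    - [3.5,0,0]
    - [3,0,0]
  dr:
    - [0,0,0]
    - [0,0,0]
    - [0,0,0]
    - [0,0,0]
    - [0,0,0]
  grip: [40,40,40,40,40]

```text
time: 24.72
tool_pos: [441.7, -119.3, 58.1]
tcp_rot: [158.7, 90.0, 158.5]
ft_force: [-0.3, -0.6, 0.7]
finger_gap: 55.6
```

Call:
send_rows:
  offset:
    - [2,0,0]
    - [1,0,0]
    - [0,0,0]
    - [0,0,0]
  dr:
    - [0,0,0]
    - [0,0,0]
    - [0,0,0]
    - [0,0,0]
  grip: [40,40,40,40]

```text
time: 25.22
tool_pos: [443.2, -119.7, 30.5]
tcp_rot: [-22.6, 89.9, -22.6]
ft_force: [-0.0, -0.0, -1.1]
finger_gap: 56.0
```

Run:
```python
from h import *
s=snapshot("scene");save(s["pixels"],"g15.png",(195,160,285,250),6)
a=r.sense();print(a["tool_pos"],a["time"],a["finger_gap"])
snapshot("top");a=r.sense();print(a["tool_pos"])
```

```text
[ 443.29977885 -119.76188989   30.64670089] 25.275 55.940339324291465
[ 443.31722837 -119.77085205   30.65229943]
```

View pics/g15.png

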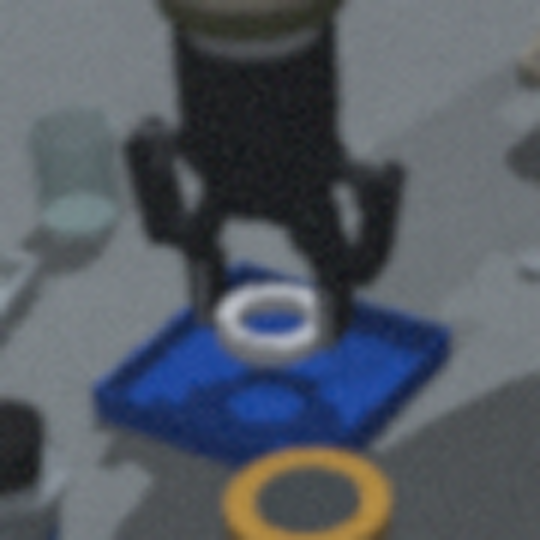

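Call:
send_rows:
  offset:
    - [1,0,0]
    - [1,0,0]
    - [0.4,0,0]
    - [0.2,0,0]
    - [0,0,0]
  dr:
    - [0,0,0]
    - [0,0,0]
    - [0,0,0]
    - [0,0,0]
    - [0,0,0]
  grip: [40,40,40,40,40]

```text
time: 25.95
tool_pos: [442.4, -119.4, 3.5]
tcp_rot: [159.1, 90.0, 159.0]
ft_force: [-0.0, 0.1, -0.4]
finger_gap: 55.8
```

Call:
send_rows:
  offset:
    - [0.1,0,0]
    - [0.1,0,0]
    - [0.1,0,0]
    - [0,0,0]
    - [0,0,0]
  dr:
    - [0,0,0]
    - [0,0,0]
    - [0,0,0]
    - [0,0,0]
    - [0,0,0]
  grip: [40,40,40,40,40]

```text
time: 26.58
tool_pos: [442.8, -119.6, 1.6]
tcp_rot: [-39.3, 90.0, -39.4]
ft_force: [-5.0, 2.1, 12.2]
finger_gap: 56.2
```

Run:
```python
from h import *
s=snapshot("scene");save(s["pixels"],"g16.png",(195,160,285,250),6)
a=r.sense();print(a["tool_pos"],a["time"],a["finger_gap"],a["ft_force"])
```

```text
[ 442.82462312 -119.58980713    1.64422084] 26.625 55.84942609030224 [-4.56537728  0.87458603 11.03199708]
```

View pics/g16.png

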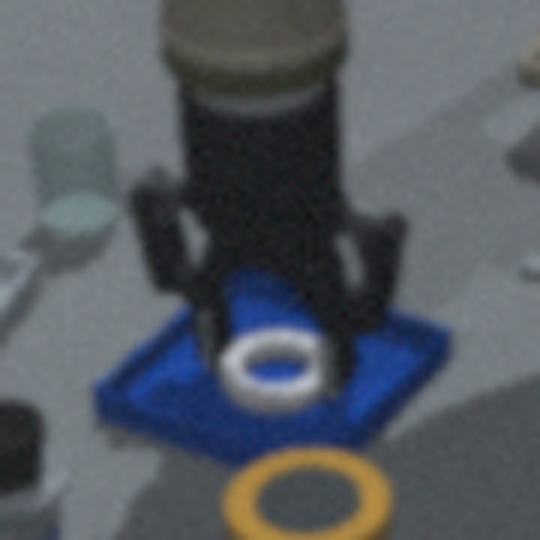

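Call:
send_rows:
  offset:
    - [-0.05,0,0]
    - [0,0,0]
    - [0,0,0]
    - [0,0,0]
    - [0,0,0]
  dr:
    - [0,0,0]
    - [0,0,0]
    - [0,0,0]
    - [0,0,0]
    - [0,0,0]
  grip: [68,74,82,82,82]

```text
time: 27.25
tool_pos: [442.4, -119.4, 1.0]
tcp_rot: [158.5, 90.0, 158.4]
ft_force: [-0.3, -0.6, -0.6]
finger_gap: 69.8
```

Call:
send_rows:
  offset:
    - [-1.5,0,0]
    - [-4,0,0]
    - [-5,0,0]
    - [-5,0,0]
    - [-4,0,0]
  dr:
    - [0,0,0]
    - [0,0,0]
    - [0,0,0]
    - [0,0,0]
    - [0,0,0]
  grip: [82,82,82,95,95]

```text
time: 27.88
tool_pos: [442.9, -119.6, 199.8]
tcp_rot: [-22.4, 89.8, -22.4]
ft_force: [1.0, 0.7, 0.6]
finger_gap: 81.2
```

Run:
```python
from h import *
s=snapshot("scene");save(s["pixels"],"g17.png",(165,160,315,280),5)
a=r.sense();print(a["tool_pos"],a["time"],a["finger_gap"],a["ft_force"])
```

```text
[ 445.28550574 -120.51017524  205.44707387] 27.925 80.90934309886342 [2.32392312e+00 8.74087670e-04 5.30012893e+00]
```

View pics/g17.png

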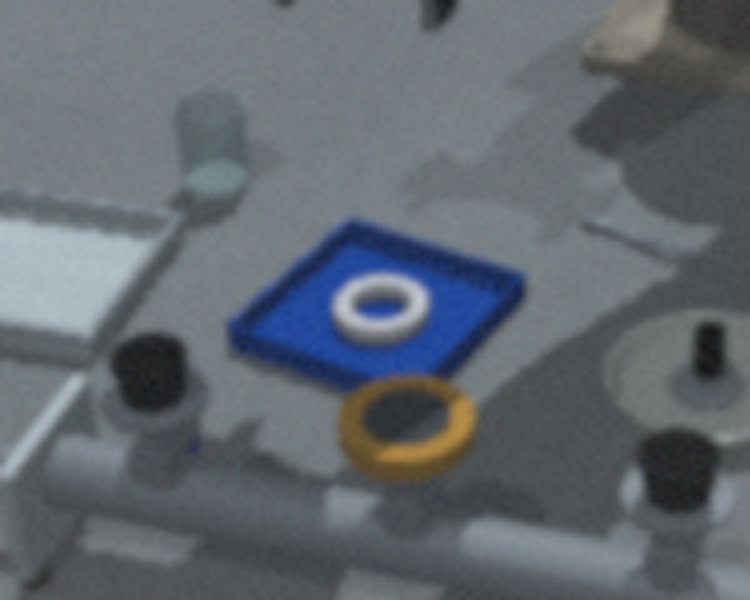

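The seal lies flat in the middle of the blue tray (crop (382,307)). Now the support.

Call:
send_rows:
  offset:
    - [0,1,2]
    - [0,1.7,3.2]
    - [0,1.8,3.4]
    - [0,1.8,3.4]
    - [0,1.8,3.4]
  dr:
    - [0,0,0]
    - [0,0,0]
    - [0,0,0]
    - [0,0,0]
    - [0,0,0]
  grip: [100,100,100,100,100]

```text
time: 28.55
tool_pos: [597.7, -38.0, 197.1]
tcp_rot: [-13.9, 90.0, -14.0]
ft_force: [0.5, -1.4, 0.8]
finger_gap: 85.4
```

Call:
send_rows:
  offset:
    - [0,1.7,3.3]
    - [0,1.2,2.2]
    - [0,0.5,0.8]
    - [0,0,0]
    - [0,0,0]
  dr:
    - [0,0,0]
    - [0,0,0]
    - [0,0,0]
    - [0,0,0]
    - [0,0,0]
  grip: [100,100,100,100,100]

```text
time: 29.18
tool_pos: [659.0, -5.3, 196.3]
tcp_rot: [-130.0, 90.0, -130.1]
ft_force: [1.0, -1.6, -0.0]
finger_gap: 85.4
```

Run:
```python
from h import *
snapshot("top");s=snapshot("scene");save(s["pixels"],"g18.png",(195,170,295,270),6)
a=r.sense();print(a["tool_pos"],a["time"],a["finger_gap"],a["ft_force"])
H=cv2.cvtColor(s["pixels"],cv2.COLOR_RGB2HSV)
m=((H[...,0]>8)&(H[...,0]<28)&(H[...,1]>110)).astype(np.uint8)*255
m[:, :220]=0;m[:,280:]=0;m[:225]=0;m[270:]=0
c=max(cv2.findContours(m,0,1)[0],key=cv2.contourArea);print(cv2.boundingRect(c),cv2.fitEllipse(cv2.convexHull(c)))
th=np.linspace(0,2*np.pi,60)
for P0 in([659.5,-5,0],[661,-3,0]):
  pts=np.vstack([np.c_[P0[0]+32*np.cos(th),P0[1]+32*np.sin(th),0*th+z] for z in(114,126)])
  q=proj(s,pts);print(q.min(0),q.max(0))
```

```text
[659.08888641  -5.36348905 196.40563673] 29.275 85.87484530762222 [-0.12654406 -0.04062614 -0.6304137 ]
(233, 236, 26, 20) ((245.64718627929688, 244.77261352539062), (19.978769302368164, 26.044673919677734), 86.89380645751953)
[231.65344189 234.18273379] [259.47005553 255.86777004]
[232.17216435 234.72405947] [260.03455507 256.47849293]
```

View pics/g18.png

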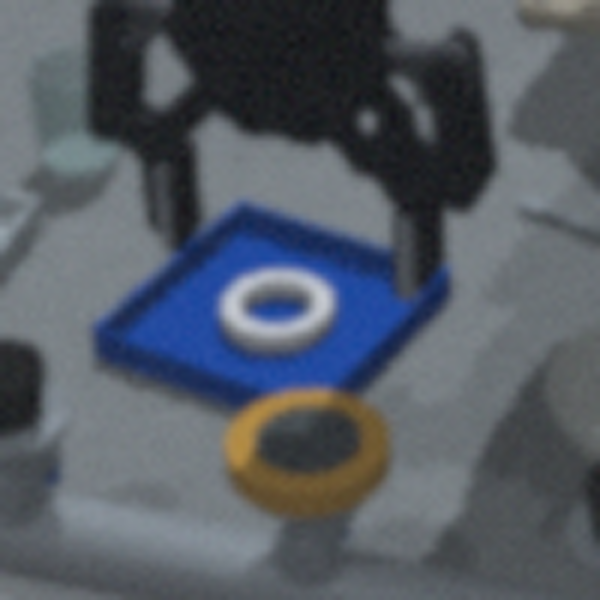

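Call:
send_rows:
  offset:
    - [2,0.05,0.05]
    - [3,0,0]
    - [2,0,0]
    - [1.2,0,0]
    - [0.4,0,0]
  dr:
    - [0,0,0]
    - [0,0,0]
    - [0,0,0]
    - [0,0,0]
    - [0,0,0]
  grip: [100,100,100,100,100]

```text
time: 29.9
tool_pos: [659.7, -4.3, 109.1]
tcp_rot: [176.4, 89.9, 176.3]
ft_force: [-0.3, 1.0, 0.2]
finger_gap: 85.2
```

Call:
send_rows:
  offset:
    - [0.25,0,0]
    - [0,0,0]
    - [0,0,0]
  dr:
    - [0,0,0]
    - [0,0,0]
    - [0,0,0]
  grip: [95,90,87]

```text
time: 30.28
tool_pos: [660.7, -4.3, 108.5]
tcp_rot: [-5.2, 89.9, -5.3]
ft_force: [0.1, -0.8, 0.1]
finger_gap: 74.3
```

Run:
```python
from h import *
s=snapshot("scene");save(s["pixels"],"g19.png",(205,180,285,260),7)
a=r.sense();print(a["tool_pos"],a["time"],a["finger_gap"],a["ft_force"])
```

```text
[660.59209718  -4.2958483  108.3980188 ] 30.325 74.54908109354845 [0.42091987 0.17774236 0.39965889]
```

View pics/g19.png

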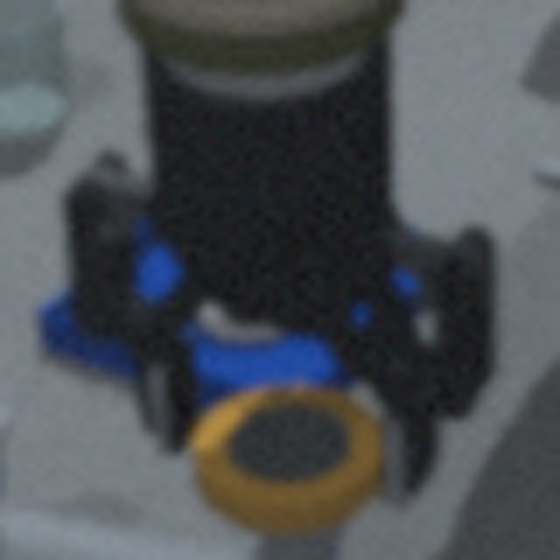

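Aligned; closing.

Call:
send_rows:
  offset:
    - [0.05,0,0]
    - [0,0,0]
    - [0,0,0]
    - [0,0,0]
    - [0,0,0]
  dr:
    - [0,0,0]
    - [0,0,0]
    - [0,0,0]
    - [0,0,0]
    - [0,0,0]
  grip: [82,78,74,65,55]
  force: 50

```text
time: 30.95
tool_pos: [660.5, -4.3, 107.8]
tcp_rot: [-4.9, 89.9, -5.0]
ft_force: [-1.9, 0.5, 5.7]
finger_gap: 61.8
```

Call:
send_rows:
  offset:
    - [0,0,0]
    - [0,0,0]
    - [-0.3,0,0]
    - [-0.7,0,0]
    - [-1,0,0]
  dr:
    - [0,0,0]
    - [0,0,0]
    - [0,0,0]
    - [0,0,0]
    - [0,0,0]
  grip: [50,50,50,50,50]

```text
time: 31.58
tool_pos: [659.7, -4.2, 127.0]
tcp_rot: [175.2, 89.9, 175.2]
ft_force: [0.5, 0.1, -1.0]
finger_gap: 61.9
```

Call:
send_rows:
  offset:
    - [-1.5,0,0]
    - [-1.5,0,0]
    - [0,0,0]
  dr:
    - [0,0,0]
    - [0,0,0]
    - [0,0,0]
  grip: [50,50,50]

```text
time: 31.95
tool_pos: [661.6, -4.4, 160.0]
tcp_rot: [-5.2, 89.7, -5.2]
ft_force: [0.7, -0.7, -2.1]
finger_gap: 61.6
```

Run:
```python
from h import *
s=snapshot("scene");save(s["pixels"],"g20.png",(205,160,285,260),6)
a=r.sense();print(a["tool_pos"],a["time"],a["finger_gap"],a["ft_force"])
```

```text
[660.94310983  -4.35501978 158.55207846] 32.0 61.77857111786687 [ 0.02760763 -0.19148414 -1.58719199]
```

View pics/g20.png

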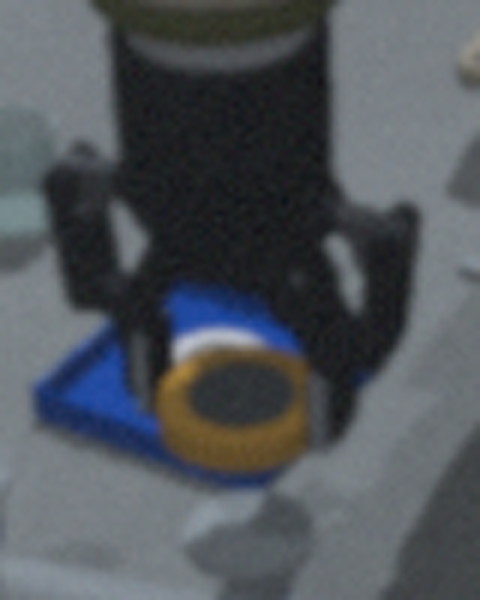

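Call:
send_rows:
  offset:
    - [0,-1.5,-1.2]
    - [0,-3,-1.8]
    - [0,-3.5,-2]
    - [0,-3.5,-2]
    - [0,-3.5,-2]
  dr:
    - [0,0,0]
    - [0,0,0]
    - [0,0,0]
    - [0,0,0]
    - [0,0,0]
  grip: [50,50,50,50,50]

```text
time: 32.62
tool_pos: [567.8, -155.7, 156.1]
tcp_rot: [173.2, 89.9, 173.1]
ft_force: [1.0, -0.4, -1.5]
finger_gap: 61.6
```

Call:
send_rows:
  offset:
    - [0,-3.5,-2]
    - [0,-3.5,-2]
    - [0,-3.5,-2]
    - [0,-3.5,-1.8]
    - [0,-2.2,-1.2]
  dr:
    - [0,0,0]
    - [0,0,0]
    - [0,0,0]
    - [0,0,0]
    - [0,0,0]
  grip: [50,50,50,50,50]

```text
time: 33.25
tool_pos: [477.2, -317.7, 156.2]
tcp_rot: [162.6, 89.9, 162.4]
ft_force: [0.2, -0.4, -1.7]
finger_gap: 62.1
```

Call:
send_rows:
  offset:
    - [1,-1,-0.5]
    - [3,0,0]
    - [3,0,0]
    - [2,0,0]
    - [1,0,0]
  dr:
    - [0,0,0]
    - [0,0,0]
    - [0,0,0]
    - [0,0,0]
    - [0,0,0]
  grip: [50,50,50,50,50]

```text
time: 33.88
tool_pos: [473.8, -325.0, 55.2]
tcp_rot: [139.5, 89.9, 139.5]
ft_force: [0.7, -0.2, -1.1]
finger_gap: 62.1
```

Call:
send_rows:
  offset:
    - [0.5,0,0]
    - [0,0,0]
    - [0,0,0]
  dr:
    - [0,0,0]
    - [0,0,0]
    - [0,0,0]
  grip: [50,50,50]

```text
time: 34.25
tool_pos: [475.3, -326.5, 53.2]
tcp_rot: [-40.1, 89.9, -40.2]
ft_force: [0.1, -0.0, -0.6]
finger_gap: 61.7
```

Run:
```python
from h import *
s=snapshot("scene");t=snapshot("top")
a=cv2.resize(s["pixels"][150:260,130:230],None,fx=4,fy=4);b=cv2.resize(t["pixels"][180:290,360:460],None,fx=4,fy=4)
cv2.imwrite("pics/g21.png",np.hstack([a,b])[:,:,::-1])
a=r.sense();print(a["tool_pos"],a["time"],a["finger_gap"],a["ft_force"])
```

```text
[ 475.22418916 -326.43307148   53.03971627] 34.35 61.44972593013541 [-0.59499248  0.85718426 -1.94223052]
```

View pics/g21.png

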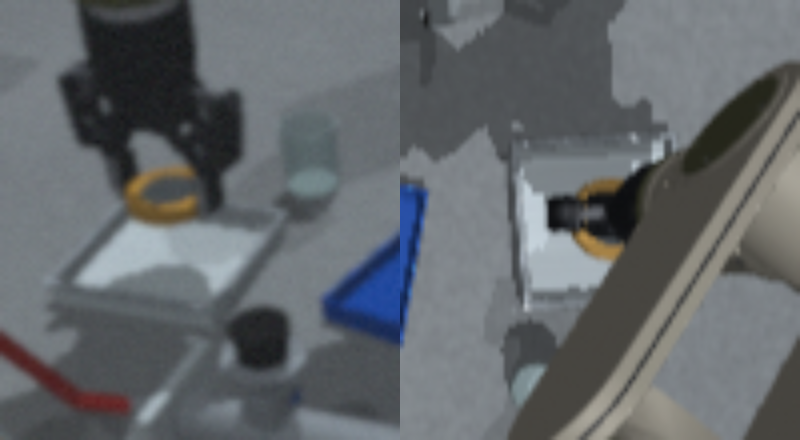

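Call:
send_rows:
  offset:
    - [1,-0.5,0]
    - [1.6,0,0]
    - [1.4,0,0]
    - [0.6,0,0]
    - [0.2,0,0]
  dr:
    - [0,0,0]
    - [0,0,0]
    - [0,0,0]
    - [0,0,0]
    - [0,0,0]
  grip: [50,50,50,50,50]

```text
time: 34.98
tool_pos: [474.2, -330.6, 3.2]
tcp_rot: [139.7, 89.9, 139.6]
ft_force: [-0.4, -0.6, -0.8]
finger_gap: 62.0
```

Call:
send_rows:
  offset:
    - [0.1,0,0]
    - [0,0,0]
    - [0,0,0]
  dr:
    - [0,0,0]
    - [0,0,0]
    - [0,0,0]
  grip: [50,50,50]

```text
time: 35.35
tool_pos: [474.9, -331.2, 3.6]
tcp_rot: [-40.4, 90.0, -40.5]
ft_force: [-0.5, -0.4, -1.3]
finger_gap: 62.3
```

Run:
```python
from h import *
s=snapshot("scene");t=snapshot("top")
a=cv2.resize(s["pixels"][150:260,130:230],None,fx=4,fy=4);b=cv2.resize(t["pixels"][180:290,360:460],None,fx=4,fy=4)
cv2.imwrite("pics/g22.png",np.hstack([a,b])[:,:,::-1])
a=r.sense();print(a["tool_pos"],a["time"],a["finger_gap"],a["ft_force"])
```

```text
[ 474.86162557 -331.1571054     3.47274393] 35.45 62.13379347718721 [ 0.42652213  0.07825821 -2.1347553 ]
```

View pics/g22.png

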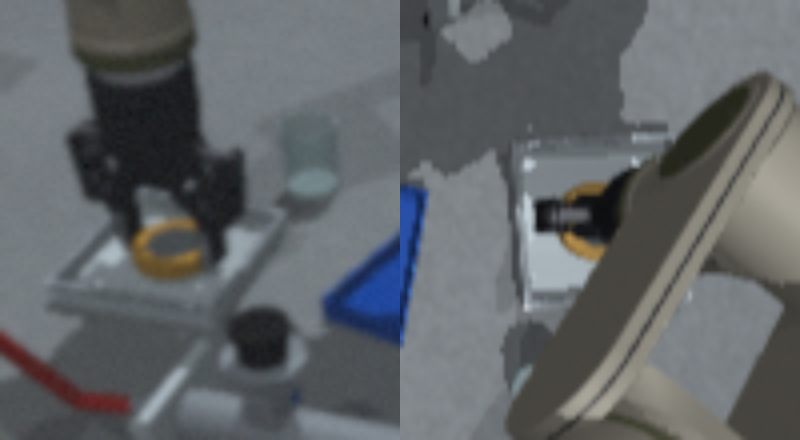

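Call:
send_rows:
  offset:
    - [0.1,0,0]
    - [0.1,0,0]
    - [0.08,0,0]
    - [0,0,0]
    - [0,0,0]
  dr:
    - [0,0,0]
    - [0,0,0]
    - [0,0,0]
    - [0,0,0]
    - [0,0,0]
  grip: [50,50,50,50,50]

```text
time: 36.08
tool_pos: [474.7, -331.0, 0.8]
tcp_rot: [170.9, 90.0, 170.9]
ft_force: [-4.0, 2.3, 5.3]
finger_gap: 61.8
```

Contact (about 7 N more than in free air); releasing.

Call:
send_rows:
  offset:
    - [0,0,0]
    - [0,0,0]
    - [0,0,0]
    - [0,0,0]
    - [0,0,0]
  dr:
    - [0,0,0]
    - [0,0,0]
    - [0,0,0]
    - [0,0,0]
    - [0,0,0]
  grip: [75,80,88,88,88]

```text
time: 36.7
tool_pos: [474.7, -331.0, 0.3]
tcp_rot: [-27.2, 90.0, -27.3]
ft_force: [-0.2, -0.5, 0.2]
finger_gap: 75.2
```

Call:
send_rows:
  offset:
    - [-1.5,0,0]
    - [-4,0,0]
    - [-5,0,0]
    - [-5,0,0]
    - [-4,0,0]
  dr:
    - [0,0,0]
    - [0,0,0]
    - [0,0,0]
    - [0,0,0]
    - [0,0,0]
  grip: [88,88,88,88,88]

```text
time: 37.33
tool_pos: [475.1, -331.4, 199.2]
tcp_rot: [-40.0, 89.8, -40.0]
ft_force: [1.3, -0.4, -1.2]
finger_gap: 75.1
```

Call:
send_rows:
  offset:
    - [-3,0,-3]
    - [-2,0,-4]
    - [0,0,0]
    - [0,0,0]
  dr:
    - [0,0,0]
    - [0,0,0]
    - [0,0,0]
    - [0,0,0]
  grip: [88,88,88,88]

```text
time: 37.83
tool_pos: [404.9, -331.0, 246.0]
tcp_rot: [-33.2, 89.9, -33.3]
ft_force: [-0.1, -0.4, -0.3]
finger_gap: 75.0
```

Run:
```python
from h import *
s=snapshot("scene");t=snapshot("top")
save(s["pixels"],"f1.png",(130,160,430,320),2.6);save(t["pixels"],"f2.png",(160,120,440,310),2.8)
a=r.sense();print(a["tool_pos"],a["time"],a["finger_gap"],a["ft_force"])
```

```text
[ 404.93183278 -330.5688951   244.79768925] 37.925 74.92323087319635 [ 0.32266383  0.12173675 -0.04940514]
```

View pics/f1.png

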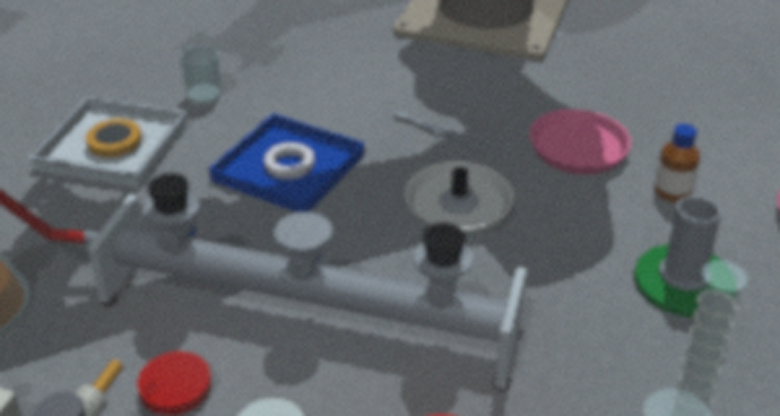

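View pics/f2.png

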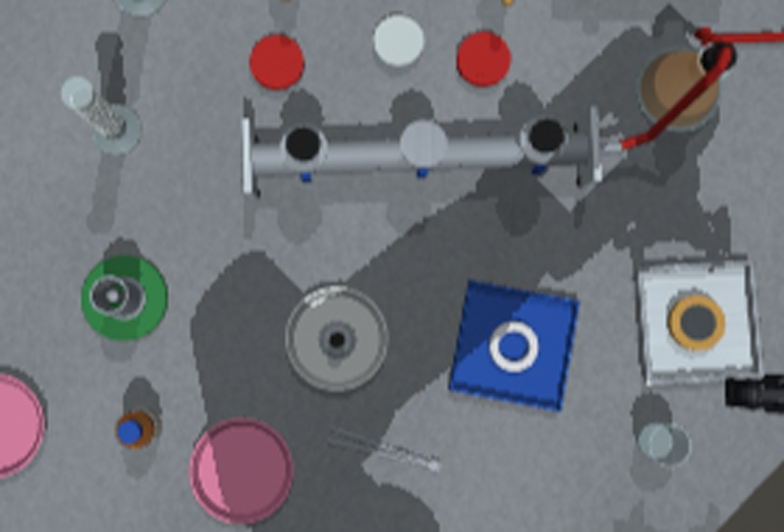

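All four parts are centred in the top view: 
- lid (338,340) in the dish (337,337)
- seal (514,347) in the blue tray (514,346)
- support (697,321) in the steel tray (699,321)
- funnel over the rod

The measuring cylinder still stands at (115,128). Handing in.

```bash
python3 -c "
from bench import workorder; print(workorder.hand_in())"
```

```text
the job is handed in; nothing more can be done
None
```

I took the filter unit apart from the top down and handed the job in at about 38 s of robot time. The lid is in the white dish, the funnel is over the drain rod, the sealing ring is in the blue tray and the support is in the steel tray.

- **Placement:** In the last pictures from both cameras, every part stood or lay upright and let go. By pixel measurement, the lid, ring and support were within about 2 mm of their centres. The funnel I only judged by eye, and it sat close to centred on the green foot.
- **Set-down:** The wrist force rose by only about 7 to 13 N at each touchdown before I opened the fingers, so nothing was dropped.
- **Cylinder and arm:** The measuring cylinder was still standing in the last picture. The arm was touching nothing, 245 mm above the bench.
- **Mismatch seen:** The finger opening on the support read about 62 mm against its 64 mm diameter. The other parts also read 0.5 to 1.2 mm under size. The support was still held level and laid flat.
- **Not known:** `hand_in()` gives no verdict, so I can't confirm the judged result. No check failed.

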